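Set up the glazing tray with biscuits balanced on dome stands

ROBOT

A 6-joint arm with a two-finger parallel gripper is mounted at the origin on a cart in front of the work surface, level with it; the furniture and walls round the work are solid. World frame = base frame: x ahead of the robot, y to its left, z up, the work surface at z = 0. Lengths are in m, angles in rad, forces in N, time in s.
With the tool pointing down it reaches from about 0.325 to 0.9 m from the base axis. Payload 6.1 kg.
Tool frame: the origin (TCP) lies on the mounting face of the last link; the fingertips stand 173 mm ahead of it and the grasp point (between the pads) lies 155 mm ahead of it (grip_depth is the distance from the TCP to the grasp point, in m); z points along the fingers, x is the direction in which the jaws open and shut, and the axes are right-handed (so a half turn about z gives the same grasp; the last joint's range is limited). The gripper opens to 85 mm and grips with 20 to 120 N. Pads are 22 mm wide; open, the fingers measure 114 mm over their backs; the gripper's body (76 mm by 85 mm) begins 54 mm behind the grasp point. The pads swing forward as they close: fully open they stand 13 mm farther back than shut.
Start: joints at [-1.329, 0.22, 1.526, -0, 1.395, -0.126], TCP at [0.225, -0.583, 0.405] pointing down, gripper open.
Joint ranges: [-2.98, 2.98], [-0.91, 2.08], [0.09, 2.57], [-1.24, 4.39], [0.2, 2.65], [-2.68, 2.68]. Speed limits (rad/s): [2.57, 2.57, 3.01, 3.14, 3.14, 3.14].

INTERFACE

Orientations are given as a rotation vector (axis times angle).
In Python, from bench import * gives the robot as it stands.
- The arm moves only by the shell command python3 -m pendant 'ROWS' [FORCE]. ROWS is JSON, a list of rows, each an object with "slide": the shift along the tool's x, y, z in cm, a list of three; "dr": the turn, a rotation vector about the tool's x, y, z in rad, a list of three; "hand": the finger opening in cm, from 0 to 8.54. In form: [{"slide": [tx, ty, tz], "dr": [ax, ay, az], "hand": hand}, ...]. A call has 1 to 12 rows; each row is the pose to reach, as a shift and turn from the pose commanded when the call began, along the tool's axes at that moment; what a row does not reach only later rows make up. A row lasts 1/12 s, in which the tool goes at most 41.7 mm and 7.16 degrees, less where a joint would pass 70% of its speed; a pose out of reach is approached as far as the arm can. A call with a gripper value outside its range is refused whole. The fingers move at their own pace and stop on an object; FORCE is the grip in N (left out, the last holds). Time passes only in rows, so rows that repeat a pose let the fingers close. It gives the time, the measured TCP pose, the force and the opening at its end, in the units of the state.
- read_state(): the state, without advancing time (a new reading comes with each control period).
- get_image(name): name is "scene" or "top"; returns (picture, depth): 420x560x3 uint8, blue, green, red; 420x560 float32, m along the optical axis (not along the pixel's ray), 0 where there is no reading.
- camera_model(name): a dict with "intrinsics" (3x3 intrinsics, pixels), "camera_from_world" (4x4, takes a point from world to camera coordinates). Camera axes: x right, y up, looking along -z (the intrinsics and any distortion apply to the point x, -y, -z); pixel columns grow to the right and rows downward; lengths in m; the calibration is good to about 2 mm. A picture is of the moment at which its call begins. camera_model takes no time and is no camera call.
- close_job(): hands the job in, once; it reports no verdict.
Trained networks look in the newest picture that a camera, given by its name, has taken for a name from the list of things; names that differ only in an ending like _2 or _b are one class to them, and where a whole thing is asked for, a point or a joint stands for the part that bears it (a point fixed in the world has none). Each returns a list of dicts, best first, with "confidence" (0 to 1); they miss things now and then, are a little off and sometimes report something else, mostly with a low value. They report only what shows in the picture. A call takes as long as a camera call. They do not tell look-alikes from the thing itself.
- recognise(camera, thing): "extent" ([left, top, width, height] in pixels, round what is visible of it).
- outline_of(camera, thing): "pixels" (420x560 bool, what is visible of it) and "extent" ([left, top, width, height] in pixels, round what is visible of it).
The state is a dict: "time_s": time; "q": joint angles; "qvel": joint speeds; "effort": joint torques, N m; "tool_pos": TCP position; "tool_rot": TCP orientation; "contact_force": force on the tool from outside, world axes, zero at the start; "torque": the same for the moment, N m; "grip_width": finger opening in m.
Only numpy, scipy, OpenCV 4.12 (cv2) and the standard library are available. Lean on these libraries where they do the work, as an engineer would, in place of code of your own. Each camera call takes 0.05 s, during which the arm holds its last target. There are 200 camera calls.

TASK

Get the tray ready for glazing: move any sauce pots left in its pockets onto the cork mat, standing upright, and seat all three dome stands flat and square in the tray's pockets. Only then balance every biscuit on the crown of its own stand, one to a stand, centred so that it lies nearly level and touches nothing else. Leave the timer, the food tub and the steel cups where they are.

Things in the scene. Friction and masses are not known exactly. Their poses are not given: they have to be found in the camera images.
- tray: the glazing tray, fixed: aluminium plate 104 x 290 x 12 mm with a dark wire grip at each short end (22 mm out, 12 mm high). Origin: centre of its underside, on the table; x across, y along the row of pockets, z up. Three 73 x 73 mm square pockets 92 mm apart along y, square to the tray, with 3 mm bevelled mouths; floors 5 mm above the table, 7 mm below the plate top
- pocket_1 (a point): centre of the floor of tray pocket 1 (the one at the -y end of the tray); axes as the tray's
- pocket_2 (a point): centre of the floor of tray pocket 2 (the middle one of the tray); axes as the tray's
- pocket_3 (a point): centre of the floor of tray pocket 3 (the one at the +y end of the tray); axes as the tray's
- stand_1_mid (a point): dome stand 1, loose, bright steel, about 220 g, 65 mm high: square dark foot 68 x 68 x 10 mm, then a round upright waist 64 mm in diameter from 10 to 33 mm up (grip it there), then a smooth dome to the crown at 65 mm (a half ball of 32 mm radius). This point: on its axis, 18 mm above the underside; x, y along the foot sides, z up. All alike; fits any pocket
- stand_2_mid (a point): dome stand 2, loose, bright steel, about 220 g, 65 mm high: square dark foot 68 x 68 x 10 mm, then a round upright waist 64 mm in diameter from 10 to 33 mm up (grip it there), then a smooth dome to the crown at 65 mm (a half ball of 32 mm radius). This point: on its axis, 18 mm above the underside; x, y along the foot sides, z up. All alike; fits any pocket
- stand_3_mid (a point): dome stand 3, loose, bright steel, about 220 g, 65 mm high: square dark foot 68 x 68 x 10 mm, then a round upright waist 64 mm in diameter from 10 to 33 mm up (grip it there), then a smooth dome to the crown at 65 mm (a half ball of 32 mm radius). This point: on its axis, 18 mm above the underside; x, y along the foot sides, z up. All alike; fits any pocket
- biscuit_1_mid (a point): biscuit 1 (may be absent), a loose rigid golden-brown disc with small dark holes, 60 mm in diameter, 9 mm thick, 30 g (may vary). This point: its centre; z is the disc's axis. All biscuits are alike; either face may be up
- biscuit_2_mid (a point): biscuit 2 (may be absent), a loose rigid golden-brown disc with small dark holes, 60 mm in diameter, 9 mm thick, 30 g (may vary). This point: its centre; z is the disc's axis. All biscuits are alike; either face may be up
- biscuit_3_mid (a point): biscuit 3 (may be absent), a loose rigid golden-brown disc with small dark holes, 60 mm in diameter, 9 mm thick, 30 g (may vary). This point: its centre; z is the disc's axis. All biscuits are alike; either face may be up
- pot_1_mid (a point): sauce pot 1 (may be absent), a loose closed portion pot (red with a clear lid), 36 mm high, 48 mm in diameter below a 53 mm lid rim that takes the top 6 mm, 50 g; at the start it stands upright in pocket 1. This point: on its axis, half-way up (18 mm above its underside); z up
- pot_2_mid (a point): sauce pot 2 (may be absent), a loose closed portion pot (brown with a clear lid), 36 mm high, 48 mm in diameter below a 53 mm lid rim that takes the top 6 mm, 50 g; at the start it stands upright in pocket 2. This point: on its axis, half-way up (18 mm above its underside); z up
- pot_3_mid (a point): sauce pot 3 (may be absent), a loose closed portion pot (red with a clear lid), 36 mm high, 48 mm in diameter below a 53 mm lid rim that takes the top 6 mm, 50 g; at the start it stands upright in pocket 3. This point: on its axis, half-way up (18 mm above its underside); z up
- rest: the cork mat, fixed, 100 x 200 x 3 mm (long along its y), where sauce pots go. Origin: centre of its underside, on the table; z up
- sheet: the dark steel baking sheet, fixed, 300 x 125 x 3 mm (long along its x), on which the biscuits lie at the start. Origin: centre of its underside
- board: the thin grey board with a white edge, fixed, 300 x 125 x 3 mm (long along its x), on which the stands stand at the start. Origin: centre of its underside
- timer_mid (a point): bystander: red and white kitchen timer, loose, 62 mm in diameter, 40 mm high; point on its axis 20 mm up
- cup_mid (a point): bystander: steel cup, loose, 68 mm in diameter, 42 mm high; point on its axis 20 mm up
- tub_mid (a point): bystander: white lidded food tub, loose, 103 x 144 x 56 mm; point on its axis 20 mm up
- small_cup_mid (a point): bystander: smaller steel cup, loose, 60 mm in diameter, 38 mm high; point on its axis 20 mm up
There are look-alikes about, which are no part of the job. What is shaped like the part that bears stand_2_mid but red or yellow is not meant.

How it is judged:
On the way, in this order (a step that is already met when the one before it is completed fails the run):
1. all three stands are seated flat and square in the tray's pockets ((horizontal distance between stand_1_mid and pocket_1 below 0.006 m or horizontal distance between stand_1_mid and pocket_2 below 0.006 m or horizontal distance between stand_1_mid and pocket_3 below 0.006 m) and z of each of stand_1_mid, stand_2_mid, stand_3_mid in the frame of tray below 0.025 m and angle between each of stand_1_mid, stand_2_mid, stand_3_mid's own z axis and vertical below 0.04 rad and (angle between the x axis of stand_1_mid and the x axis of tray, either way round below 0.1 rad or angle between the x axis of stand_1_mid and the y axis of tray, either way round below 0.1 rad) and (horizontal distance between stand_2_mid and pocket_1 below 0.006 m or horizontal distance between stand_2_mid and pocket_2 below 0.006 m or horizontal distance between stand_2_mid and pocket_3 below 0.006 m) and (angle between the x axis of stand_2_mid and the x axis of tray, either way round below 0.1 rad or angle between the x axis of stand_2_mid and the y axis of tray, either way round below 0.1 rad) and (horizontal distance between stand_3_mid and pocket_1 below 0.006 m or horizontal distance between stand_3_mid and pocket_2 below 0.006 m or horizontal distance between stand_3_mid and pocket_3 below 0.006 m) and (angle between the x axis of stand_3_mid and the x axis of tray, either way round below 0.1 rad or angle between the x axis of stand_3_mid and the y axis of tray, either way round below 0.1 rad)), for 0.2 s.
2. every biscuit present lies balanced on the crown of a seated stand (((horizontal distance between biscuit_1_mid and stand_1_mid below 0.012 m and z of biscuit_1_mid in the frame of stand_1_mid between 0.048 and 0.055 m) or (horizontal distance between biscuit_1_mid and stand_2_mid below 0.012 m and z of biscuit_1_mid in the frame of stand_2_mid between 0.048 and 0.055 m) or (horizontal distance between biscuit_1_mid and stand_3_mid below 0.012 m and z of biscuit_1_mid in the frame of stand_3_mid between 0.048 and 0.055 m)) and (angle between biscuit_1_mid's own z axis and vertical below 0.3 rad or angle between biscuit_1_mid's own z axis and vertical above 2.84 rad) and ((horizontal distance between biscuit_2_mid and stand_1_mid below 0.012 m and z of biscuit_2_mid in the frame of stand_1_mid between 0.048 and 0.055 m) or (horizontal distance between biscuit_2_mid and stand_2_mid below 0.012 m and z of biscuit_2_mid in the frame of stand_2_mid between 0.048 and 0.055 m) or (horizontal distance between biscuit_2_mid and stand_3_mid below 0.012 m and z of biscuit_2_mid in the frame of stand_3_mid between 0.048 and 0.055 m)) and (angle between biscuit_2_mid's own z axis and vertical below 0.3 rad or angle between biscuit_2_mid's own z axis and vertical above 2.84 rad) and ((horizontal distance between biscuit_3_mid and stand_1_mid below 0.012 m and z of biscuit_3_mid in the frame of stand_1_mid between 0.048 and 0.055 m) or (horizontal distance between biscuit_3_mid and stand_2_mid below 0.012 m and z of biscuit_3_mid in the frame of stand_2_mid between 0.048 and 0.055 m) or (horizontal distance between biscuit_3_mid and stand_3_mid below 0.012 m and z of biscuit_3_mid in the frame of stand_3_mid between 0.048 and 0.055 m)) and (angle between biscuit_3_mid's own z axis and vertical below 0.3 rad or angle between biscuit_3_mid's own z axis and vertical above 2.84 rad)), for 0.2 s.
At the end, for the whole second after the job is handed in: Stands: foot within 6 mm of a pocket centre, under 2 mm off its floor, upright to 0.04 rad, square to 0.1 rad. Biscuits: at rest on a crown, centre within 12 mm sideways and 1 to 8 mm above it, level to 0.3 rad. Pots: upright on the cork mat, axis inside its outline (all of step 1 and all of step 2 and x of pot_1_mid in the frame of rest between -0.05 and 0.05 m and y of pot_1_mid in the frame of rest between -0.1 and 0.1 m and z of pot_1_mid in the frame of rest between 0.017 and 0.025 m and angle between each of pot_1_mid, pot_2_mid, pot_3_mid's own z axis and vertical below 0.1 rad and x of pot_2_mid in the frame of rest between -0.05 and 0.05 m and y of pot_2_mid in the frame of rest between -0.1 and 0.1 m and z of pot_2_mid in the frame of rest between 0.017 and 0.025 m and x of pot_3_mid in the frame of rest between -0.05 and 0.05 m and y of pot_3_mid in the frame of rest between -0.1 and 0.1 m and z of pot_3_mid in the frame of rest between 0.017 and 0.025 m); the robot touches nothing.
It fails at once if a bystander (timer, food tub, two steel cups) is moved more than 3 cm (distance of any of timer_mid, cup_mid, tub_mid, small_cup_mid from where it was at the start of the episode above 0.03 m).
Of biscuit_1, biscuit_2, biscuit_3 only 2 to 3 are there at a start; the rules pass over those that are not, and their reading is None.
Of pot_1, pot_2, pot_3 only 1 to 2 are there at a start; the rules pass over those that are not, and their reading is None.
At some moment in a run one of pot_1, pot_2, pot_3, stand_1, stand_2, stand_3 may be knocked a few centimetres aside while the robot is not near it.
Once in a run the grip may slacken for a moment while it holds something.
It also fails if it takes over 210 s, if anything falls off the work surface, if the arm or the gripper's body presses on something with over 40 N, if the wrist force passes 120 N, or if a joint passes its speed limit or range.

## Working session

There is one attempt and no reset: what is moved stays moved. The work goes in short steps, Python scripts to look and compute and a shell command to move; the robot and the scene stay as the last step left them, time stands still between calls to the robot, and variables do not carry over. Pictures are saved under pics/ and viewed, about 12 in all and at most 16, crops included, and the job is handed in when it is done.

```bash
mkdir -p pics; ls; python3 - <<'E'
from bench import *
import cv2,numpy as np
for n in ["scene","top"]:
    p,d=get_image(n); cv2.imwrite(f"pics/{n}0.png",cv2.resize(p,(784,588),interpolation=cv2.INTER_CUBIC)); np.savez(f"{n}0.npz",p=p,d=d)
    m=camera_model(n); print(n,m)
print(read_state())
E
```

```text
pics
scene {'intrinsics': array([[405.185014  ,   0.        , 276.26257777],
       [  0.        , 405.185014  , 210.72765752],
       [  0.        ,   0.        ,   1.        ]]), 'camera_from_world': array([[-0.56365728, -0.82576833, -0.0199283 ,  0.31049792],
       [ 0.47790086, -0.34569623,  0.80753011, -0.33466169],
       [-0.67372193,  0.44564647,  0.58948959, -0.90817521],
       [ 0.        ,  0.        ,  0.        ,  1.        ]])}
top {'intrinsics': array([[488.04539343,   0.        , 286.0182526 ],
       [  0.        , 488.04539343, 209.48309805],
       [  0.        ,   0.        ,   1.        ]]), 'camera_from_world': array([[ 0.01422979, -0.99988613, -0.00502387,  0.00512861],
       [ 0.99116339,  0.01344261,  0.13196372, -0.57687161],
       [-0.13188116, -0.00685729,  0.99124182, -1.24332504],
       [ 0.        ,  0.        ,  0.        ,  1.        ]])}
{'time_s': 0.1, 'q': array([-1.32910501e+00,  2.21155141e-01,  1.52751181e+00,  9.74100942e-06,
        1.39467520e+00, -1.26102880e-01]), 'qvel': array([ 0.00051603, -0.00381342, -0.00244758,  0.00080076, -0.00121365,
       -0.00031324]), 'effort': array([ 1.02291971e-03, -4.98243248e+01, -3.90544903e+01, -2.40992431e-04,
        5.57369800e-03,  4.96376018e-06]), 'tool_pos': array([ 0.22466159, -0.58296639,  0.40369548]), 'tool_rot': array([-2.58923537e+00,  1.77710606e+00,  2.04142817e-03]), 'contact_force': array([-0.06580621, -0.34779972, -0.50133469]), 'torque': array([-0.01399246,  0.01167504, -0.00511731]), 'grip_width': 0.08539562882869389}
```

View pics/top0.png

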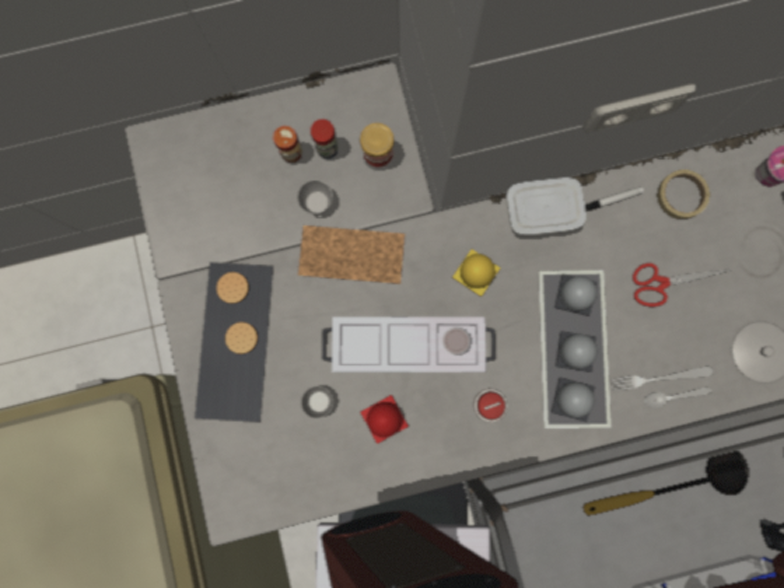

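View pics/scene0.png

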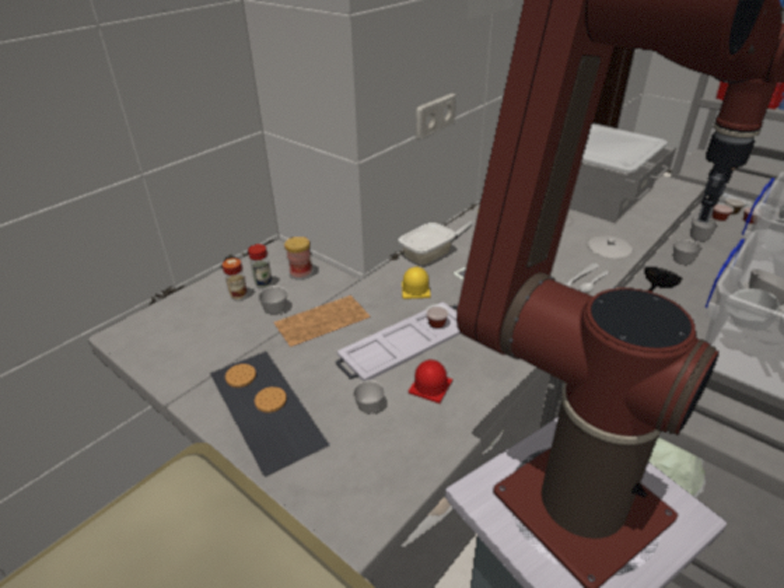

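The top view (784 px wide) shows two biscuits at (232,288) and (240,338), and one brown pot in the tray's right-hand pocket at (457,341). The three steel stands are on the board at (579,293), (579,351) and (575,400). The red (385,418) and yellow (478,271) domes are look-alikes, so I leave them alone. The mat is at (352,254), the timer at (490,405), the tub at (546,206), and the cups at (318,402) and (317,200).

```bash
cat > h.py <<'E'
from bench import *
import cv2,numpy as np
from scipy.spatial.transform import Rotation as R
S=np.diag([1,-1,-1.])
def ray(n,uv,z):
    """pixels -> world points on plane z"""
    m=camera_model(n);K=m["intrinsics"];T=m["camera_from_world"]
    uv=np.atleast_2d(uv).astype(float)
    d=(T[:3,:3].T@S@np.linalg.inv(K)@np.c_[uv,np.ones(len(uv))].T).T
    c=-T[:3,:3].T@T[:3,3]
    return c+d*((z-c[2])/d[:,2])[:,None]
def rect(n,p,z,x0,x1,y0,y1,s=2000):
    """rectified view of plane z: up=+x, left=+y, s px per m"""
    w,h=int((y1-y0)*s),int((x1-x0)*s)
    m=camera_model(n);K=m["intrinsics"];T=m["camera_from_world"]
    P=K@S@T[:3]
    A=np.array([[0,-1/s,x1],[-1/s,0,y1],[0,0,z],[0,0,1]])
    return cv2.warpPerspective(p,P@A,(w,h),flags=cv2.INTER_CUBIC|cv2.WARP_INVERSE_MAP)
def mask(n,thing,z,k=1):
    for o in outline_of(n,thing)[:k]:
        c=max(cv2.findContours(o["pixels"].astype(np.uint8),0,cv2.CHAIN_APPROX_NONE)[0],key=len)[:,0]
        w=ray(n,c,z)[:,:2]
        r=cv2.minAreaRect((w*1000).astype(np.float32))
        print(thing,round(o["confidence"],2),"px",[int(v) for v in o["extent"]],"rect mm",np.round(r[0],1),np.round(r[1],1),round(r[2],1))
def go(x,y,z,yaw):
    """slide/dr from now: grasp point (155 mm) at x,y,z, jaws along yaw (deg, mod 180), tool down"""
    s=read_state();R0=R.from_rotvec(s["tool_rot"]);best=None
    for k in (0,180,-180):
        a=np.radians(yaw+k)
        R1=R.from_matrix(np.array([[np.cos(a),np.sin(a),0],[np.sin(a),-np.cos(a),0],[0,0,-1]]).astype(float))
        dr=(R0.inv()*R1).as_rotvec()
        if best is None or np.linalg.norm(dr)<np.linalg.norm(best): best=dr
    d=R0.inv().apply(np.array([x,y,z+.155])-s["tool_pos"])*100
    print("go",(x,y,z,yaw),"slide",np.round(d,2),"dr",np.round(best,3))
def st():
    s=read_state();M=R.from_rotvec(s["tool_rot"]).as_matrix()
    print("t",round(s["time_s"],2),"grasp",np.round(s["tool_pos"]+.155*M[:,2],4),"yaw",round(np.degrees(np.arctan2(M[1,0],M[0,0])),1),"zax",np.round(M[:,2],3),"F",np.round(s["contact_force"],1),"w",round(s["grip_width"],4),"q6",round(s["q"][5],2),"q1",round(s["q"][0],2))
E
python3 - <<'E'
from h import *
p,d=get_image("top")
for t,z,k in [("tray",.012,1),("rest",.003,1),("board",.003,1),("sheet",.003,1),("stand_1_mid",.01,6),("biscuit_1_mid",.012,4),("pot_1_mid",.041,3),("timer_mid",.04,1),("cup_mid",.04,3)]: mask("top",t,z,k)
cv2.imwrite("pics/r1.png",rect("top",p,.010,.42,.80,-.46,.0,1700))
st()
E
```

```text
tray 0.76 px [228, 222, 127, 46] rect mm [483.   -3.8] [106.  328.9] 0.8
rest 0.6 px [211, 162, 75, 39] rect mm [657.6 109.5] [199.9 100.1] 85.9
board 0.85 px [385, 194, 52, 107] rect mm [ 481.9 -318.8] [299.1 126. ] 1.3
sheet 0.98 px [141, 187, 54, 113] rect mm [486.6 328.9] [127.5 300.9] 87.1
stand_1_mid 0.69 px [392, 271, 31, 29] rect mm [ 385.7 -314.8] [75.5 69.9] 76.9
biscuit_1_mid 0.58 px [226, 226, 125, 40] rect mm [484.3  -3.8] [103.4 328.8] 0.8
biscuit_1_mid 0.17 px [163, 233, 21, 18] rect mm [491.9 314.6] [56.7 55.3] 64.7
pot_1_mid 0.79 px [319, 235, 15, 16] rect mm [490.1 -90.6] [49.3 49.8] 45.4
pot_1_mid 0.22 px [154, 195, 22, 20] rect mm [582.7 328.4] [55.7 58.2] 0.8
timer_mid 0.82 px [337, 280, 23, 19] rect mm [ 372.4 -154.5] [59.  58.3] 45.1
cup_mid 0.69 px [210, 127, 27, 23] rect mm [761.8 179. ] [66.3 64.3] 1.6
t 0.6 grasp [ 0.2247 -0.5832  0.2497] yaw -68.9 zax [-0. -0. -1.] F [ 0.4  0.4 -0.1] w 0.085 q6 -0.13 q1 -1.33
```

View pics/r1.png

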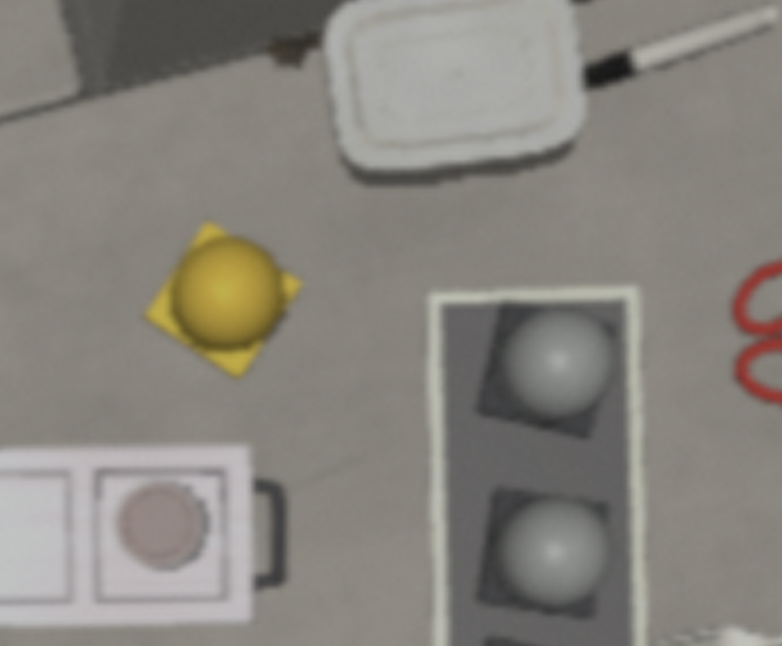

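```bash
cat >> h.py <<'E'
def cloud(n,d):
    m=camera_model(n);K=m["intrinsics"];T=m["camera_from_world"]
    v,u=np.mgrid[:420,:560]
    c=np.stack([(u-K[0,2])/K[0,0]*d,-(v-K[1,2])/K[1,1]*d,-d],-1)
    return (c-T[:3,3])@T[:3,:3]
def dome(W,x,y,zc,r=.03):
    """fit sphere R32 in xy+z around guess"""
    from scipy.optimize import least_squares
    for _ in range(3):
        g=(np.hypot(W[...,0]-x,W[...,1]-y)<r)&(W[...,2]>zc+.004)&(W[...,2]<zc+.045)
        P=W[g]
        f=least_squares(lambda q:np.linalg.norm(P-q,axis=1)-.032,[x,y,zc],loss="soft_l1",f_scale=.002)
        x,y=f.x[:2]
    return np.round(f.x*1000,1),len(P),round(np.std(f.fun)*1000,2)
E
python3 - <<'E'
from h import *
p,d=get_image("top")
W=cloud("top",d)
for x,y in [(.586,-.325),(.475,-.325),(.385,-.32)]: print(dome(W,x,y,.036))
for nm,x,y,z0 in [("pot",.49,-.0906,.034),("b1",.492,.315,.008),("b2",.583,.328,.008)]:
    g=(np.hypot(W[...,0]-x,W[...,1]-y)<.04)&(W[...,2]>z0)
    print(nm,W[g].mean(0).round(4),g.sum())
for x,y in [(.484,-.095),(.484,-.004),(.484,.088),(.57,0.)]:
    g=np.hypot(W[...,0]-x,W[...,1]-y)<.02; print("z",x,y,np.median(W[g][:,2]).round(4))
# enlarged: stands feet plane & tray plane
a=rect("top",p,.013,.34,.64,-.37,-.27,2600); b=rect("top",p,.012,.41,.56,-.18,.18,1800)
cv2.imwrite("pics/r2.png",cv2.resize(a,None,fx=.75,fy=.75)); cv2.imwrite("pics/r3.png",b)
hsv=cv2.cvtColor(p,cv2.COLOR_BGR2HSV)
m=cv2.inRange(hsv,(8,80,100),(22,255,255))
for c in cv2.findContours(m,0,cv2.CHAIN_APPROX_NONE)[0]:
    if 150<cv2.contourArea(c)<600:
        (u,v),r=cv2.minEnclosingCircle(c); print("biscuit col",ray("top",[u,v],.012)[0].round(4),round(r,1))
E
```

```text
(array([ 583.2, -323.1,   35.6]), 406, np.float64(1.93))
(array([ 474.7, -321.3,   35.7]), 420, np.float64(1.85))
(array([ 384.9, -313.2,   35.6]), 441, np.float64(1.91))
pot [ 0.4903 -0.0918  0.0403] 320
b1 [0.4919 0.3146 0.0126] 392
b2 [0.5875 0.3351 0.0127] 378
z 0.484 -0.095 0.0394
z 0.484 -0.004 0.0047
z 0.484 0.088 0.0052
z 0.57 0.0 0.0013
biscuit col [0.4914 0.3158 0.012 ] 11.6
biscuit col [0.5883 0.3375 0.012 ] 11.6
biscuit col [0.8897 0.2475 0.012 ] 8.4
biscuit col [0.8864 0.0658 0.012 ] 12.2
```

View pics/r2.png

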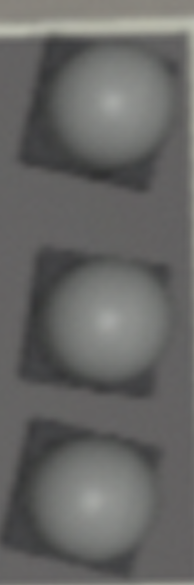

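View pics/r3.png

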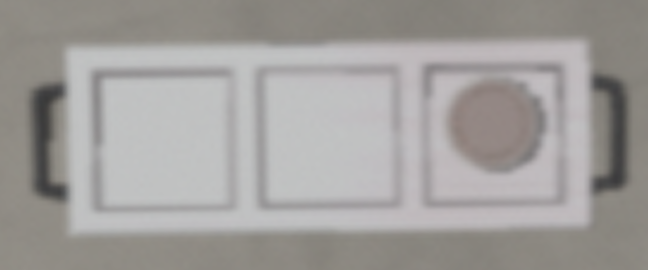

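The feet read as follows in the rectified views:

| Thing | Position (x, y) in m | Yaw |
|---|---|---|
| Stand 1 | (.582, -.322) | -13° |
| Stand 2 | (.475, -.3205) | -7.7° |
| Stand 3 | (.3855, -.3125) | -13.3° |
| Tray centre | (.4835, -.003) | 0.8° |

The grey steel domes on the board are the stands. The red and yellow ones fail on colour. I start with the pot.

```bash
python3 - <<'E'
from h import *
go(.490,-.091,.14,0); go(.490,-.091,.038,0)
E
```

```text
go (0.49, -0.091, 0.14, 0) slide [-36.39 -42.45  10.97] dr [ 0.    -0.    -1.203]
go (0.49, -0.091, 0.038, 0) slide [-36.39 -42.45  21.17] dr [ 0.    -0.    -1.203]
```

```bash
python3 -m pendant '[{"slide":[-36.4,-42.4,5],"dr":[0,0,-1.203],"hand":8.5},{"slide":[-36.4,-42.4,5],"dr":[0,0,-1.203],"hand":8.5},{"slide":[-36.4,-42.4,5],"dr":[0,0,-1.203],"hand":8.5},{"slide":[-36.4,-42.4,5],"dr":[0,0,-1.203],"hand":8.5},{"slide":[-36.4,-42.4,5],"dr":[0,0,-1.203],"hand":8.5},{"slide":[-36.4,-42.4,5],"dr":[0,0,-1.203],"hand":8.5},{"slide":[-36.4,-42.4,5],"dr":[0,0,-1.203],"hand":8.5},{"slide":[-36.4,-42.4,5],"dr":[0,0,-1.203],"hand":8.5},{"slide":[-36.4,-42.4,5],"dr":[0,0,-1.203],"hand":8.5},{"slide":[-36.4,-42.4,5],"dr":[0,0,-1.203],"hand":8.5},{"slide":[-36.4,-42.4,5],"dr":[0,0,-1.203],"hand":8.5},{"slide":[-36.4,-42.4,5],"dr":[0,0,-1.203],"hand":8.5}]'; python3 -c "
from h import *
st();go(.490,-.091,.14,0); go(.490,-.091,.036,0)"
```

```text
time_s: 1.65
tool_pos: [0.4612, -0.1427, 0.3605]
tool_rot: [3.141, 0.0, 0.002]
contact_force: [-0.4, -0.4, -0.4]
grip_width: 0.085
t 1.65 grasp [ 0.4614 -0.1428  0.2055] yaw 0.0 zax [ 0.001 -0.001 -1.   ] F [-0.4 -0.4 -0.4] w 0.085 q6 -0.46 q1 -0.46
go (0.49, -0.091, 0.14, 0) slide [ 2.87 -5.17  6.55] dr [ 0.001 -0.001  0.   ]
go (0.49, -0.091, 0.036, 0) slide [ 2.86 -5.18 16.95] dr [ 0.001 -0.001  0.   ]
```

```bash
python3 -m pendant '[{"slide":[2.9,-5.2,6.5],"hand":8.5,"dr":[0,0,0]},{"slide":[2.9,-5.2,6.5],"hand":8.5,"dr":[0,0,0]},{"slide":[2.9,-5.2,6.5],"hand":8.5,"dr":[0,0,0]},{"slide":[2.9,-5.2,6.5],"hand":8.5,"dr":[0,0,0]},{"slide":[2.9,-5.2,6.5],"hand":8.5,"dr":[0,0,0]},{"slide":[2.9,-5.2,6.5],"hand":8.5,"dr":[0,0,0]}]' >/dev/null; python3 -c "
from h import *
st();go(.490,-.091,.036,0)"
```

```text
t 2.15 grasp [ 0.4904 -0.0939  0.1417] yaw -0.0 zax [ 0.002 -0.001 -1.   ] F [-0.6 -0.5  0.1] w 0.0851 q6 -0.35 q1 -0.35
go (0.49, -0.091, 0.036, 0) slide [-0.03 -0.28 10.57] dr [ 0.001 -0.002 -0.001]
```

```bash
python3 -m pendant '[{"slide":[0,-0.3,4],"hand":8.5,"dr":[0,0,0]},{"slide":[0,-0.3,7],"hand":8.5,"dr":[0,0,0]},{"slide":[0,-0.3,9],"hand":8.5,"dr":[0,0,0]},{"slide":[0,-0.3,10.6],"hand":8.5,"dr":[0,0,0]},{"slide":[0,-0.3,10.6],"hand":8.5,"dr":[0,0,0]},{"slide":[0,-0.3,10.6],"hand":3,"dr":[0,0,0]},{"slide":[0,-0.3,10.6],"hand":3,"dr":[0,0,0]},{"slide":[0,-0.3,10.6],"hand":3,"dr":[0,0,0]},{"slide":[0,-0.3,10.6],"hand":3,"dr":[0,0,0]},{"slide":[0,-0.3,10.6],"hand":3,"dr":[0,0,0]},{"slide":[0,-0.3,10.6],"hand":3,"dr":[0,0,0]},{"slide":[0,-0.3,10.6],"hand":3,"dr":[0,0,0]}]' 50; python3 -c "
from h import *
st();go(.658,.1095,.20,0)"
```

```text
time_s: 3.15
tool_pos: [0.4909, -0.0904, 0.1918]
tool_rot: [3.14, 0.0, 0.006]
contact_force: [-2.3, -1.4, 5.8]
grip_width: 0.0508
t 3.15 grasp [ 0.4914 -0.0907  0.0368] yaw 0.0 zax [ 0.004 -0.002 -1.   ] F [-2.3 -1.4  5.8] w 0.0508 q6 -0.34 q1 -0.34
go (0.658, 0.1095, 0.2, 0) slide [ 16.77 -19.96 -16.3 ] dr [ 0.002 -0.004  0.   ]
```

```bash
python3 -m pendant '[{"slide":[0,0,-2],"hand":3,"dr":[0,0,0]},{"slide":[0,0,-5],"hand":3,"dr":[0,0,0]},{"slide":[0,0,-8],"hand":3,"dr":[0,0,0]},{"slide":[2,-3,-8],"hand":3,"dr":[0,0,0]},{"slide":[4,-5,-8],"hand":3,"dr":[0,0,0]},{"slide":[6,-8,-8],"hand":3,"dr":[0,0,0]},{"slide":[8,-10,-8],"hand":3,"dr":[0,0,0]},{"slide":[10,-13,-8],"hand":3,"dr":[0,0,0]},{"slide":[12,-15,-8],"hand":3,"dr":[0,0,0]},{"slide":[14,-17,-8],"hand":3,"dr":[0,0,0]},{"slide":[16.7,-20,-8],"hand":3,"dr":[0,0,0]},{"slide":[16.7,-20,-8],"hand":3,"dr":[0,0,0]}]'; python3 -m pendant '[{"slide":[0,0,0],"hand":3,"dr":[0,0,0]},{"slide":[0,0,0],"hand":3,"dr":[0,0,0]}]'>/dev/null; python3 -c "
from h import *
st();go(.658,.1095,.036,0)
p,d=get_image('scene')
u=cv2.resize(p[190:290,160:340],None,fx=4,fy=4,interpolation=cv2.INTER_CUBIC);cv2.imwrite('pics/s1.png',u)"
```

```text
time_s: 4.15
tool_pos: [0.6598, 0.1147, 0.2704]
tool_rot: [-3.139, -0.004, -0.007]
contact_force: [-1.2, -1.4, -0.7]
grip_width: 0.0512
t 4.32 grasp [0.6567 0.1103 0.1148] yaw 0.0 zax [ 0. -0. -1.] F [-1.2 -0.5  0.3] w 0.0508 q6 0.05 q1 0.05
go (0.658, 0.1095, 0.036, 0) slide [0.13 0.09 7.88] dr [ 0.    -0.     0.001]
```

View pics/s1.png

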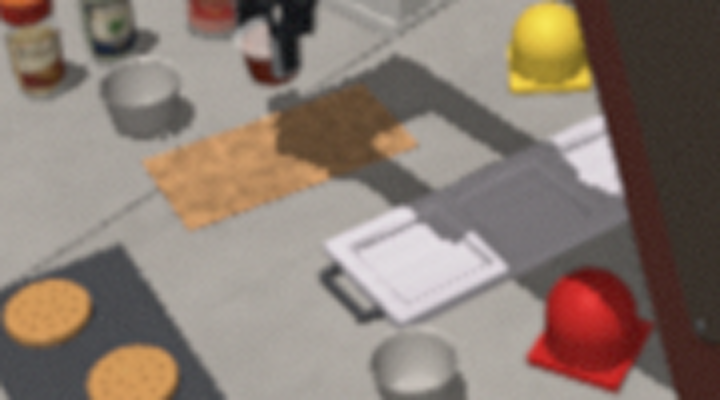

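The crop shows the red pot upright between the fingers at (270,60), above the mat. I lower it and release.

```bash
python3 -m pendant '[{"slide":[0.1,0,3],"hand":3,"dr":[0,0,0]},{"slide":[0.1,0,5],"hand":3,"dr":[0,0,0]},{"slide":[0.1,0,6.5],"hand":3,"dr":[0,0,0]},{"slide":[0.1,0,7.2],"hand":3,"dr":[0,0,0]},{"slide":[0.1,0,7.8],"hand":3,"dr":[0,0,0]},{"slide":[0.1,0,7.8],"hand":3,"dr":[0,0,0]},{"slide":[0.1,0,7.8],"hand":3,"dr":[0,0,0]}]';python3 -m pendant '[{"slide":[0,0,0],"hand":8.5,"dr":[0,0,0]},{"slide":[0,0,0],"hand":8.5,"dr":[0,0,0]},{"slide":[0,0,0],"hand":8.5,"dr":[0,0,0]},{"slide":[0,0,0],"hand":8.5,"dr":[0,0,0]},{"slide":[0,0,0],"hand":8.5,"dr":[0,0,0]},{"slide":[0,0,-3],"hand":8.5,"dr":[0,0,0]},{"slide":[0,0,-7],"hand":8.5,"dr":[0,0,0]},{"slide":[0,0,-11],"hand":8.5,"dr":[0,0,0]},{"slide":[0,0,-14],"hand":8.5,"dr":[0,0,0]},{"slide":[0,0,-14],"hand":8.5,"dr":[0,0,0]},{"slide":[0,0,-14],"hand":8.5,"dr":[0,0,0]}]'; python3 -c "
from h import *
st();go(.3855,-.3125,.14,76.7)"
```

```text
time_s: 4.95
tool_pos: [0.6581, 0.1102, 0.1921]
tool_rot: [-3.142, 0.0, -0.002]
contact_force: [-0.2, 0.8, -0.3]
grip_width: 0.0508
time_s: 5.87
tool_pos: [0.6586, 0.1105, 0.3348]
tool_rot: [-3.141, -0.0, -0.01]
contact_force: [-0.4, -0.6, -0.5]
grip_width: 0.0843
t 5.87 grasp [0.6596 0.1105 0.1798] yaw 0.0 zax [ 0.006  0.    -1.   ] F [-0.4 -0.6 -0.5] w 0.0843 q6 0.05 q1 0.05
go (0.3855, -0.3125, 0.14, 76.7) slide [-27.34  42.3    3.79] dr [ 0.004 -0.006 -1.339]
```

```bash
python3 -m pendant '[{"slide":[-27.3,42.3,1],"dr":[0,0,-1.339],"hand":8.5},{"slide":[-27.3,42.3,1],"dr":[0,0,-1.339],"hand":8.5},{"slide":[-27.3,42.3,1],"dr":[0,0,-1.339],"hand":8.5},{"slide":[-27.3,42.3,1],"dr":[0,0,-1.339],"hand":8.5},{"slide":[-27.3,42.3,1],"dr":[0,0,-1.339],"hand":8.5},{"slide":[-27.3,42.3,1],"dr":[0,0,-1.339],"hand":8.5},{"slide":[-27.3,42.3,1],"dr":[0,0,-1.339],"hand":8.5},{"slide":[-27.3,42.3,1],"dr":[0,0,-1.339],"hand":8.5},{"slide":[-27.3,42.3,1],"dr":[0,0,-1.339],"hand":8.5},{"slide":[-27.3,42.3,1],"dr":[0,0,-1.339],"hand":8.5},{"slide":[-27.3,42.3,1],"dr":[0,0,-1.339],"hand":8.5},{"slide":[-27.3,42.3,1],"dr":[0,0,-1.339],"hand":8.5}]'>/dev/null; python3 -m pendant '[{"slide":[0,0,0],"hand":8.5,"dr":[0,0,0]},{"slide":[0,0,0],"hand":8.5,"dr":[0,0,0]}]'>/dev/null; python3 -c "
from h import *
p,d=get_image('top');W=cloud('top',d)
print('pot',[W[(np.hypot(W[...,0]-.658,W[...,1]-.11)<.05)&(W[...,2]>.03)].mean(0).round(4)])
for x,y in [(.583,-.322),(.475,-.321)]: print(dome(W,x,y,.036))
st();go(.3855,-.3125,.034,76.7)"
```

```text
pot [array([0.6566, 0.1087, 0.0382])]
(array([ 583.6, -322.9,   35.5]), 412, np.float64(1.87))
(array([ 475. , -321.1,   35.5]), 422, np.float64(2.05))
t 7.08 grasp [ 0.4033 -0.2823  0.1654] yaw 76.5 zax [-0.002  0.002 -1.   ] F [ 0.2 -0.5  0.2] w 0.0853 q6 -2.11 q1 -0.77
go (0.3855, -0.3125, 0.034, 76.7) slide [-3.35 -1.04 13.13] dr [-0.002 -0.002 -0.003]
```

```bash
python3 -m pendant '[{"slide":[-3.4,-1,0],"hand":8.5,"dr":[0,0,0]},{"slide":[-3.4,-1,0],"hand":8.5,"dr":[0,0,0]},{"slide":[-3.4,-1,4],"hand":8.5,"dr":[0,0,0]},{"slide":[-3.4,-1,7],"hand":8.5,"dr":[0,0,0]},{"slide":[-3.4,-1,7],"hand":8.5,"dr":[0,0,0]},{"slide":[-3.4,-1,7],"hand":8.5,"dr":[0,0,0]}]'>/dev/null; python3 -c "
from h import *
st();go(.3855,-.3125,.034,76.7)"
```

```text
t 7.58 grasp [ 0.3863 -0.3105  0.095 ] yaw 76.8 zax [-0.004  0.005 -1.   ] F [0.1 0.6 0.4] w 0.085 q6 -2.18 q1 -0.84
go (0.3855, -0.3125, 0.034, 76.7) slide [-0.18 -0.08  6.1 ] dr [-0.005 -0.004  0.002]
```

```bash
python3 -m pendant '[{"slide":[-0.2,-0.1,2],"hand":8.5,"dr":[0,0,0]},{"slide":[-0.2,-0.1,4],"hand":8.5,"dr":[0,0,0]},{"slide":[-0.2,-0.1,5.5],"hand":8.5,"dr":[0,0,0]},{"slide":[-0.2,-0.1,6.1],"hand":8.5,"dr":[0,0,0]},{"slide":[-0.2,-0.1,6.1],"hand":8.5,"dr":[0,0,0]},{"slide":[-0.2,-0.1,6.1],"hand":5,"dr":[0,0,0]},{"slide":[-0.2,-0.1,6.1],"hand":5,"dr":[0,0,0]},{"slide":[-0.2,-0.1,6.1],"hand":5,"dr":[0,0,0]},{"slide":[-0.2,-0.1,6.1],"hand":5,"dr":[0,0,0]},{"slide":[-0.2,-0.1,6.1],"hand":5,"dr":[0,0,0]},{"slide":[-0.2,-0.1,6.1],"hand":5,"dr":[0,0,0]}]' 80 >/dev/null; python3 -c "
from h import *
st()"; python3 -m pendant '[{"slide":[0,0,-2],"hand":5,"dr":[0,0,0]},{"slide":[0,0,-4],"hand":5,"dr":[0,0,0]},{"slide":[0,0,-6],"hand":5,"dr":[0,0,0]},{"slide":[0,0,-8],"hand":5,"dr":[0,0,0]},{"slide":[0,0,-8],"hand":5,"dr":[0,0,0]},{"slide":[0,0,-8],"hand":5,"dr":[0,0,0]}]'; python3 -c "
from h import *
st();go(.4822,.089,.13,90.8)"
```

```text
t 8.5 grasp [ 0.387  -0.3164  0.0384] yaw 76.7 zax [ 0.003 -0.003 -1.   ] F [-0.1  1.9  6.8] w 0.0613 q6 -2.18 q1 -0.84
time_s: 9.0
tool_pos: [0.386, -0.3156, 0.2726]
tool_rot: [2.46, 1.947, 0.0]
contact_force: [-0.4, 0.4, -2.8]
grip_width: 0.0616
t 9.0 grasp [ 0.3864 -0.3161  0.1176] yaw 76.7 zax [ 0.003 -0.003 -1.   ] F [-0.4  0.4 -2.8] w 0.0616 q6 -2.18 q1 -0.84
go (0.4822, 0.089, 0.13, 90.8) slide [41.58  0.08 -1.34] dr [ 0.003  0.003 -0.246]
```

```bash
python3 -m pendant '[{"slide":[2,0,-1],"dr":[0,0,-0.03],"hand":5},{"slide":[5,0,-1.4],"dr":[0,0,-0.06],"hand":5},{"slide":[8,0,-1.4],"dr":[0,0,-0.1],"hand":5},{"slide":[12,0,-1.4],"dr":[0,0,-0.14],"hand":5},{"slide":[16,0,-1.4],"dr":[0,0,-0.18],"hand":5},{"slide":[20,0,-1.4],"dr":[0,0,-0.22],"hand":5},{"slide":[24,0,-1.4],"dr":[0,0,-0.246],"hand":5},{"slide":[28,0,-1.4],"dr":[0,0,-0.246],"hand":5},{"slide":[32,0,-1.4],"dr":[0,0,-0.246],"hand":5},{"slide":[36,0,-1.4],"dr":[0,0,-0.246],"hand":5},{"slide":[39,0,-1.4],"dr":[0,0,-0.246],"hand":5},{"slide":[41,0,-1.4],"dr":[0,0,-0.246],"hand":5}]' >/dev/null;python3 -m pendant '[{"slide":[0.6,0,0],"hand":5,"dr":[0,0,0]},{"slide":[0.6,0,0],"hand":5,"dr":[0,0,0]},{"slide":[0.6,0,0],"hand":5,"dr":[0,0,0]},{"slide":[0.6,0,0],"hand":5,"dr":[0,0,0]},{"slide":[0.6,0,0],"hand":5,"dr":[0,0,0]}]' ; python3 -c "
from h import *
st();go(.483,.089,.06,90.8)"
```

```text
time_s: 10.42
tool_pos: [0.4794, 0.0888, 0.2845]
tool_rot: [-2.207, -2.235, 0.001]
contact_force: [-0.4, -0.5, -1.4]
grip_width: 0.0616
t 10.42 grasp [0.4793 0.0887 0.1295] yaw 90.7 zax [-0.001 -0.    -1.   ] F [-0.4 -0.5 -1.4] w 0.0616 q6 -1.56 q1 0.02
go (0.483, 0.089, 0.06, 90.8) slide [0.02 0.37 6.95] dr [-0.001  0.    -0.002]
```

```bash
python3 -m pendant '[{"slide":[0,0.4,2],"hand":5,"dr":[0,0,0]},{"slide":[0,0.4,4],"hand":5,"dr":[0,0,0]},{"slide":[0,0.4,6],"hand":5,"dr":[0,0,0]},{"slide":[0,0.4,7],"hand":5,"dr":[0,0,0]},{"slide":[0,0.4,7],"hand":5,"dr":[0,0,0]},{"slide":[0,0.4,7],"hand":5,"dr":[0,0,0]}]' >/dev/null; python3 -c "
from h import *
st();go(.483,.089,.041,90.8);p,d=get_image('scene')
u=cv2.resize(p[170:300,200:400],None,fx=3.9,fy=3.9,interpolation=cv2.INTER_CUBIC);cv2.imwrite('pics/s2.png',u)"
```

```text
t 10.92 grasp [0.4833 0.0894 0.0598] yaw 90.8 zax [-0.001 -0.    -1.   ] F [-0.5  0.  -0.9] w 0.0618 q6 -1.56 q1 0.02
go (0.483, 0.089, 0.041, 90.8) slide [-0.04 -0.05  1.88] dr [-0.001  0.    -0.001]
```

View pics/s2.png

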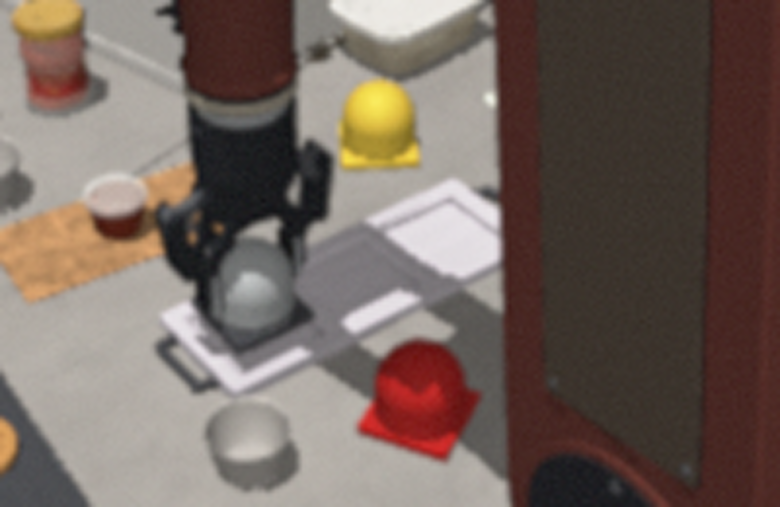

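The pot stands upright on the mat at (117,205). The stand hangs over the end pocket at (252,300), square to it. Lowering now.

```bash
python3 -m pendant '[{"slide":[0,0,0.5],"hand":5,"dr":[0,0,0]},{"slide":[0,0,1],"hand":5,"dr":[0,0,0]},{"slide":[0,0,1.4],"hand":5,"dr":[0,0,0]},{"slide":[0,0,1.7],"hand":5,"dr":[0,0,0]},{"slide":[0,0,1.9],"hand":5,"dr":[0,0,0]},{"slide":[0,0,1.9],"hand":5,"dr":[0,0,0]},{"slide":[0,0,1.9],"hand":5,"dr":[0,0,0]}]' >/dev/null; python3 -c "
from h import *
st();go(.4822,.089,.0404,90.8)"
```

```text
t 11.55 grasp [0.484  0.0894 0.0409] yaw 90.8 zax [ 0.001 -0.001 -1.   ] F [ 1.6 -5.4 -1.2] w 0.0616 q6 -1.56 q1 0.02
go (0.4822, 0.089, 0.0404, 90.8) slide [-0.05 -0.17  0.05] dr [0.001 0.001 0.001]
```

```bash
python3 -m pendant '[{"slide":[-0.1,0,0],"hand":8.5,"dr":[0,0,0]},{"slide":[-0.1,0,0],"hand":8.5,"dr":[0,0,0]},{"slide":[-0.1,0,0],"hand":8.5,"dr":[0,0,0]},{"slide":[-0.1,0,0],"hand":8.5,"dr":[0,0,0]},{"slide":[-0.1,0,0],"hand":8.5,"dr":[0,0,0]},{"slide":[-0.1,0,-2],"hand":8.5,"dr":[0,0,0]},{"slide":[-0.1,0,-5],"hand":8.5,"dr":[0,0,0]},{"slide":[-0.1,0,-9],"hand":8.5,"dr":[0,0,0]},{"slide":[-0.1,0,-12],"hand":8.5,"dr":[0,0,0]},{"slide":[-0.1,0,-12],"hand":8.5,"dr":[0,0,0]},{"slide":[-0.1,0,-12],"hand":8.5,"dr":[0,0,0]}]'>/dev/null; python3 -c "
from h import *
st();go(.475,-.3205,.14,-6.9);go(.475,-.3205,.14,-7.7+90)"
```

```text
t 12.47 grasp [0.4853 0.0893 0.1634] yaw 90.8 zax [ 0.005  0.    -1.   ] F [ 0.   0.3 -0.5] w 0.0852 q6 -1.56 q1 0.02
go (0.475, -0.3205, 0.14, -6.9) slide [-40.95  -1.55   2.32] dr [ 0.005  0.004 -1.436]
go (0.475, -0.3205, 0.14, 82.3) slide [-40.95  -1.55   2.32] dr [ 0.005 -0.001  0.149]
```

```bash
python3 -m pendant '[{"slide":[-41,-1.5,0],"dr":[0,0,1.5],"hand":8.5},{"slide":[-41,-1.5,0],"dr":[0,0,1.5],"hand":8.5},{"slide":[-41,-1.5,0],"dr":[0,0,1.5],"hand":8.5},{"slide":[-41,-1.5,0],"dr":[0,0,1.5],"hand":8.5},{"slide":[-41,-1.5,0],"dr":[0,0,1.5],"hand":8.5},{"slide":[-41,-1.5,0],"dr":[0,0,1.5],"hand":8.5},{"slide":[-41,-1.5,0],"dr":[0,0,1.5],"hand":8.5},{"slide":[-41,-1.5,0],"dr":[0,0,1.5],"hand":8.5},{"slide":[-41,-1.5,0],"dr":[0,0,1.5],"hand":8.5},{"slide":[-41,-1.5,0],"dr":[0,0,1.5],"hand":8.5},{"slide":[-41,-1.5,0],"dr":[0,0,1.5],"hand":8.5},{"slide":[-41,-1.5,0],"dr":[0,0,1.5],"hand":8.5}]'>/dev/null; python3 -m pendant '[{"slide":[0,0,0],"hand":8.5,"dr":[0,0,0.2]},{"slide":[0,0,0],"hand":8.5,"dr":[0,0,0.2]},{"slide":[0,0,0],"hand":8.5,"dr":[0,0,0.2]},{"slide":[0,0,0],"hand":8.5,"dr":[0,0,0.2]}]'>/dev/null; python3 -c "
from h import *
p,d=get_image('top');W=cloud('top',d)
print(dome(W,.4822,.089,.038));print(dome(W,.583,-.322,.036))
st();go(.475,-.3205,.10,-7.7)"
```

```text
(array([482.5,  90.3,  38.1]), 421, np.float64(1.85))
(array([ 583.7, -323. ,   35.6]), 411, np.float64(1.82))
t 13.85 grasp [ 0.4738 -0.3205  0.1595] yaw -6.4 zax [-0.002  0.002 -1.   ] F [-0.  -0.5  0.8] w 0.0851 q6 -0.62 q1 -0.73
go (0.475, -0.3205, 0.1, -7.7) slide [ 0.1  -0.03  5.95] dr [-0.001  0.002  0.022]
```

```bash
python3 -m pendant '[{"slide":[0.1,0,3],"hand":8.5,"dr":[0,0,0.02]},{"slide":[0.1,0,6],"hand":8.5,"dr":[0,0,0.02]},{"slide":[0.1,0,9],"hand":8.5,"dr":[0,0,0.02]},{"slide":[0.1,0,11],"hand":8.5,"dr":[0,0,0.02]},{"slide":[0.1,0,12],"hand":8.5,"dr":[0,0,0.02]},{"slide":[0.1,0,12.1],"hand":8.5,"dr":[0,0,0.02]},{"slide":[0.1,0,12.1],"hand":5,"dr":[0,0,0.02]},{"slide":[0.1,0,12.1],"hand":5,"dr":[0,0,0.02]},{"slide":[0.1,0,12.1],"hand":5,"dr":[0,0,0.02]},{"slide":[0.1,0,12.1],"hand":5,"dr":[0,0,0.02]},{"slide":[0.1,0,12.1],"hand":5,"dr":[0,0,0.02]},{"slide":[0.1,0,12.1],"hand":5,"dr":[0,0,0.02]}]' 80 >/dev/null; python3 -c "
from h import *
st()"; python3 -m pendant '[{"slide":[0,0,-2],"hand":5,"dr":[0,0,0]},{"slide":[0,0,-4],"hand":5,"dr":[0,0,0]},{"slide":[0,0,-6],"hand":5,"dr":[0,0,0]},{"slide":[0,0,-8],"hand":5,"dr":[0,0,0]},{"slide":[0,0,-8],"hand":5,"dr":[0,0,0]},{"slide":[0,0,-8],"hand":5,"dr":[0,0,0]}]'; python3 -c "
from h import *
st();go(.4835,-.003,.12,0.8)"
```

```text
t 14.85 grasp [ 0.4769 -0.3225  0.0423] yaw -7.7 zax [ 0.003 -0.003 -1.   ] F [ 1.1 -0.4  5.9] w 0.0612 q6 -0.6 q1 -0.73
time_s: 15.35
tool_pos: [0.4758, -0.3216, 0.2762]
tool_rot: [3.132, -0.212, 0.004]
contact_force: [-0.4, 0.2, -2.6]
grip_width: 0.0612
t 15.35 grasp [ 0.4762 -0.322   0.1212] yaw -7.7 zax [ 0.003 -0.002 -1.   ] F [-0.4  0.2 -2.6] w 0.0612 q6 -0.6 q1 -0.73
go (0.4835, -0.003, 0.12, 0.8) slide [ -3.52 -31.68   0.05] dr [ 0.002 -0.003 -0.149]
```

```bash
python3 -m pendant '[{"slide":[-0.2,-2,0],"dr":[0,0,-0.02],"hand":5},{"slide":[-0.5,-5,0],"dr":[0,0,-0.05],"hand":5},{"slide":[-0.9,-9,0],"dr":[0,0,-0.08],"hand":5},{"slide":[-1.4,-13,0],"dr":[0,0,-0.1],"hand":5},{"slide":[-1.9,-17,0],"dr":[0,0,-0.12],"hand":5},{"slide":[-2.3,-21,0],"dr":[0,0,-0.149],"hand":5},{"slide":[-2.8,-25,0],"dr":[0,0,-0.149],"hand":5},{"slide":[-3.2,-28.5,0],"dr":[0,0,-0.149],"hand":5},{"slide":[-3.4,-30.5,0],"dr":[0,0,-0.149],"hand":5},{"slide":[-3.5,-31.6,0],"dr":[0,0,-0.149],"hand":5},{"slide":[-3.5,-31.6,0],"dr":[0,0,-0.149],"hand":5},{"slide":[-3.5,-31.6,0],"dr":[0,0,-0.149],"hand":5}]' >/dev/null;python3 -m pendant '[{"slide":[0,0,2],"hand":5,"dr":[0,0,0]},{"slide":[0,0,4],"hand":5,"dr":[0,0,0]},{"slide":[0,0,5],"hand":5,"dr":[0,0,0]},{"slide":[0,0,5.5],"hand":5,"dr":[0,0,0]},{"slide":[0,0,5.5],"hand":5,"dr":[0,0,0]},{"slide":[0,0,5.5],"hand":5,"dr":[0,0,0]}]' ; python3 -c "
from h import *
st();go(.4835,-.004,.0445,0.8)"
```

```text
time_s: 16.85
tool_pos: [0.4835, -0.0041, 0.2201]
tool_rot: [3.141, 0.02, -0.0]
contact_force: [0.9, -0.3, -1.9]
grip_width: 0.061
t 16.85 grasp [ 0.4835 -0.0041  0.0651] yaw 0.7 zax [-0. -0. -1.] F [ 0.9 -0.3 -1.9] w 0.061 q6 -0.18 q1 -0.17
go (0.4835, -0.004, 0.0445, 0.8) slide [ 0.   -0.01  2.06] dr [ 0.     0.    -0.001]
```

```bash
python3 -m pendant '[{"slide":[0,0,0.6],"hand":5,"dr":[0,0,0]},{"slide":[0,0,1.1],"hand":5,"dr":[0,0,0]},{"slide":[0,0,1.5],"hand":5,"dr":[0,0,0]},{"slide":[0,0,1.8],"hand":5,"dr":[0,0,0]},{"slide":[0,0,2],"hand":5,"dr":[0,0,0]},{"slide":[0,0,2.1],"hand":5,"dr":[0,0,0]},{"slide":[0,0,2.1],"hand":5,"dr":[0,0,0]}]' >/dev/null; python3 -c "
from h import *
st()"
```

```text
t 17.43 grasp [ 0.4838 -0.0035  0.0443] yaw 0.8 zax [ 0.001 -0.    -1.   ] F [ 0.9 -1.   0.7] w 0.0612 q6 -0.18 q1 -0.17
```

```bash
python3 -m pendant '[{"slide":[0,0,0],"hand":8.5,"dr":[0,0,0]},{"slide":[0,0,0],"hand":8.5,"dr":[0,0,0]},{"slide":[0,0,0],"hand":8.5,"dr":[0,0,0]},{"slide":[0,0,0],"hand":8.5,"dr":[0,0,0]},{"slide":[0,0,0],"hand":8.5,"dr":[0,0,0]},{"slide":[0,0,-2],"hand":8.5,"dr":[0,0,0]},{"slide":[0,0,-5],"hand":8.5,"dr":[0,0,0]},{"slide":[0,0,-8],"hand":8.5,"dr":[0,0,0]},{"slide":[0,0,-10],"hand":8.5,"dr":[0,0,0]},{"slide":[0,0,-10],"hand":8.5,"dr":[0,0,0]},{"slide":[0,0,-10],"hand":8.5,"dr":[0,0,0]}]'>/dev/null;  python3 -m pendant '[{"slide":[10,31.8,0],"dr":[0,0,0.239],"hand":8.5},{"slide":[10,31.8,0],"dr":[0,0,0.239],"hand":8.5},{"slide":[10,31.8,0],"dr":[0,0,0.239],"hand":8.5},{"slide":[10,31.8,0],"dr":[0,0,0.239],"hand":8.5},{"slide":[10,31.8,0],"dr":[0,0,0.239],"hand":8.5},{"slide":[10,31.8,0],"dr":[0,0,0.239],"hand":8.5},{"slide":[10,31.8,0],"dr":[0,0,0.239],"hand":8.5},{"slide":[10,31.8,0],"dr":[0,0,0.239],"hand":8.5},{"slide":[10,31.8,0],"dr":[0,0,0.239],"hand":8.5},{"slide":[10,31.8,0],"dr":[0,0,0.239],"hand":8.5},{"slide":[10,31.8,0],"dr":[0,0,0.239],"hand":8.5},{"slide":[10,31.8,0],"dr":[0,0,0.239],"hand":8.5}]'; python3 -c "
from h import *
p,d=get_image('top');W=cloud('top',d)
print(dome(W,.4822,.089,.038));print(dome(W,.4835,-.003,.038));print(dome(W,.583,-.322,.036))
st();go(.583,-.3225,.039,-12.9)"
```

```text
time_s: 19.35
tool_pos: [0.5872, -0.3187, 0.2975]
tool_rot: [-3.12, 0.351, 0.003]
contact_force: [0.1, -0.5, 0.7]
grip_width: 0.0848
(array([482.6,  90.4,  38. ]), 423, np.float64(1.72))
(array([482.1,  -2.4,  38. ]), 429, np.float64(1.92))
(array([ 580.4, -329.9,   47.1]), 28, np.float64(1.01))
t 19.4 grasp [ 0.5872 -0.3183  0.1431] yaw -12.8 zax [-0.001  0.001 -1.   ] F [ 0.2  0.2 -0. ] w 0.0853 q6 -0.39 q1 -0.61
go (0.583, -0.3225, 0.039, -12.9) slide [-0.33  0.49 10.41] dr [-0.001  0.001  0.001]
```

```bash
python3 -m pendant '[{"slide":[-0.3,0.5,2],"hand":8.5,"dr":[0,0,0]},{"slide":[-0.3,0.5,5],"hand":8.5,"dr":[0,0,0]},{"slide":[-0.3,0.5,8],"hand":8.5,"dr":[0,0,0]},{"slide":[-0.3,0.5,10],"hand":8.5,"dr":[0,0,0]},{"slide":[-0.3,0.5,10.4],"hand":8.5,"dr":[0,0,0]},{"slide":[-0.3,0.5,10.4],"hand":8.5,"dr":[0,0,0]},{"slide":[-0.3,0.5,10.4],"hand":5,"dr":[0,0,0]},{"slide":[-0.3,0.5,10.4],"hand":5,"dr":[0,0,0]},{"slide":[-0.3,0.5,10.4],"hand":5,"dr":[0,0,0]},{"slide":[-0.3,0.5,10.4],"hand":5,"dr":[0,0,0]},{"slide":[-0.3,0.5,10.4],"hand":5,"dr":[0,0,0]},{"slide":[-0.3,0.5,10.4],"hand":5,"dr":[0,0,0]}]' 80 >/dev/null; python3 -c "
from h import *
st()"; python3 -m pendant '[{"slide":[0,0,-2],"hand":5,"dr":[0,0,0]},{"slide":[0,0,-4],"hand":5,"dr":[0,0,0]},{"slide":[0,0,-6],"hand":5,"dr":[0,0,0]},{"slide":[0,0,-8],"hand":5,"dr":[0,0,0]},{"slide":[0,0,-8],"hand":5,"dr":[0,0,0]},{"slide":[0,0,-8],"hand":5,"dr":[0,0,0]}]' >/dev/null; python3 -c "
from h import *
st();go(.4848,-.0955,.12,0.8)"
```

```text
t 20.4 grasp [ 0.5857 -0.3253  0.0434] yaw -12.9 zax [ 0.004 -0.003 -1.   ] F [0.3 1.6 6.5] w 0.061 q6 -0.4 q1 -0.62
t 20.9 grasp [ 0.5847 -0.325   0.1219] yaw -12.9 zax [ 0.003 -0.002 -1.   ] F [-0.9  1.3 -1.7] w 0.0611 q6 -0.4 q1 -0.63
go (0.4848, -0.0955, 0.12, 0.8) slide [-14.8  -20.12   0.1 ] dr [ 0.002 -0.004 -0.239]
```

```bash
python3 -m pendant '[{"slide":[-1.5,-2,0],"dr":[0,0,-0.03],"hand":5},{"slide":[-3.5,-5,0],"dr":[0,0,-0.06],"hand":5},{"slide":[-6,-8,0],"dr":[0,0,-0.1],"hand":5},{"slide":[-8.5,-11.5,0],"dr":[0,0,-0.14],"hand":5},{"slide":[-11,-15,0],"dr":[0,0,-0.18],"hand":5},{"slide":[-13,-17.7,0],"dr":[0,0,-0.22],"hand":5},{"slide":[-14.2,-19.2,0],"dr":[0,0,-0.239],"hand":5},{"slide":[-14.8,-20,0],"dr":[0,0,-0.239],"hand":5},{"slide":[-14.8,-20,0],"dr":[0,0,-0.239],"hand":5},{"slide":[-14.8,-20,0],"dr":[0,0,-0.239],"hand":5}]' >/dev/null;python3 -m pendant '[{"slide":[0,0,2],"hand":5,"dr":[0,0,0]},{"slide":[0,0,4],"hand":5,"dr":[0,0,0]},{"slide":[0,0,5],"hand":5,"dr":[0,0,0]},{"slide":[0,0,5.5],"hand":5,"dr":[0,0,0]},{"slide":[0,0,5.5],"hand":5,"dr":[0,0,0]},{"slide":[0,0,5.5],"hand":5,"dr":[0,0,0]}]' >/dev/null; python3 -c "
from h import *
st();go(.4845,-.0965,.0454,0.8)"
```

```text
t 22.23 grasp [ 0.4844 -0.0969  0.0651] yaw 0.8 zax [ 0. -0. -1.] F [ 0.3  0.2 -2.4] w 0.061 q6 -0.37 q1 -0.36
go (0.4845, -0.0965, 0.0454, 0.8) slide [ 0.01 -0.04  1.97] dr [ 0.    -0.    -0.001]
```

```bash
python3 -m pendant '[{"slide":[0,0,0.6],"hand":5,"dr":[0,0,0]},{"slide":[0,0,1.1],"hand":5,"dr":[0,0,0]},{"slide":[0,0,1.5],"hand":5,"dr":[0,0,0]},{"slide":[0,0,1.8],"hand":5,"dr":[0,0,0]},{"slide":[0,0,1.95],"hand":5,"dr":[0,0,0]},{"slide":[0,0,2],"hand":5,"dr":[0,0,0]},{"slide":[0,0,2],"hand":5,"dr":[0,0,0]}]' >/dev/null; python3 -c "
from h import *
st()"
```

```text
t 22.82 grasp [ 0.485  -0.0965  0.0454] yaw 0.8 zax [ 0.002 -0.001 -1.   ] F [ 4.6  0.8 -1.2] w 0.0612 q6 -0.37 q1 -0.36
```

```bash
python3 -m pendant '[{"slide":[0,0,0],"hand":8.5,"dr":[0,0,0]},{"slide":[0,0,0],"hand":8.5,"dr":[0,0,0]},{"slide":[0,0,0],"hand":8.5,"dr":[0,0,0]},{"slide":[0,0,0],"hand":8.5,"dr":[0,0,0]},{"slide":[0,0,0],"hand":8.5,"dr":[0,0,0]},{"slide":[0,0,-2],"hand":8.5,"dr":[0,0,0]},{"slide":[0,0,-5],"hand":8.5,"dr":[0,0,0]},{"slide":[0,0,-8],"hand":8.5,"dr":[0,0,0]},{"slide":[0,0,-10],"hand":8.5,"dr":[0,0,0]},{"slide":[0,0,-10],"hand":8.5,"dr":[0,0,0]},{"slide":[0,0,-10],"hand":8.5,"dr":[0,0,0]}]'>/dev/null;  python3 -m pendant '[{"slide":[0.7,-41.2,0],"dr":[0,0,-1.03],"hand":8.5},{"slide":[0.7,-41.2,0],"dr":[0,0,-1.03],"hand":8.5},{"slide":[0.7,-41.2,0],"dr":[0,0,-1.03],"hand":8.5},{"slide":[0.7,-41.2,0],"dr":[0,0,-1.03],"hand":8.5},{"slide":[0.7,-41.2,0],"dr":[0,0,-1.03],"hand":8.5},{"slide":[0.7,-41.2,0],"dr":[0,0,-1.03],"hand":8.5},{"slide":[0.7,-41.2,0],"dr":[0,0,-1.03],"hand":8.5},{"slide":[0.7,-41.2,0],"dr":[0,0,-1.03],"hand":8.5},{"slide":[0.7,-41.2,0],"dr":[0,0,-1.03],"hand":8.5},{"slide":[0.7,-41.2,0],"dr":[0,0,-1.03],"hand":8.5},{"slide":[0.7,-41.2,0],"dr":[0,0,-1.03],"hand":8.5},{"slide":[0.7,-41.2,0],"dr":[0,0,-1.03],"hand":8.5}]' >/dev/null; python3 -c "
from h import *
p,d=get_image('top');W=cloud('top',d)
for a in [(.4822,.089),(.4835,-.003),(.4848,-.095)]: print(dome(W,*a,.038))
cv2.imwrite('pics/r4.png',rect('top',p,.012,.41,.56,-.18,.18,2000))
st();go(.4917,.3152,.05,60)"
```

```text
(array([482.5,  90.2,  38.1]), 422, np.float64(1.79))
(array([481.6,  -2.3,  38. ]), 428, np.float64(1.76))
(array([482.9, -94.5,  37.9]), 421, np.float64(1.81))
t 24.78 grasp [0.4838 0.3158 0.1427] yaw 59.9 zax [-0.003 -0.002 -1.   ] F [-0.1  0.3 -0. ] w 0.0848 q6 -0.6 q1 0.44
go (0.4917, 0.3152, 0.05, 60) slide [0.32 0.71 9.27] dr [-0.002  0.003 -0.001]
```

View pics/r4.png

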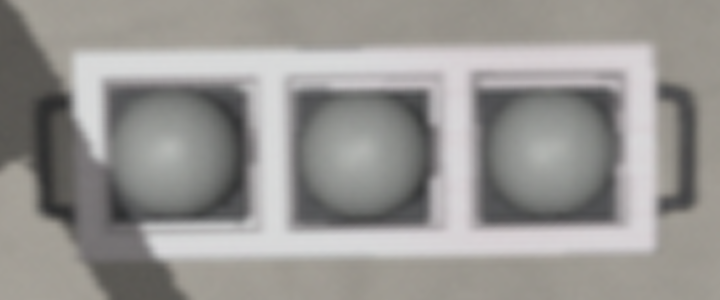

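All three stands are seated square in the pockets, at (172,152), (362,152) and (549,152). The dome centres are at 38 mm, as expected. Biscuits next.

```bash
python3 -m pendant '[{"slide":[0.3,0.7,3],"hand":7.2,"dr":[0,0,0]},{"slide":[0.3,0.7,6],"hand":7.2,"dr":[0,0,0]},{"slide":[0.3,0.7,8.5],"hand":7.2,"dr":[0,0,0]},{"slide":[0.3,0.7,10],"hand":7.2,"dr":[0,0,0]},{"slide":[0.3,0.7,10.5],"hand":7.2,"dr":[0,0,0]},{"slide":[0.3,0.7,10.5],"hand":7.2,"dr":[0,0,0]},{"slide":[0.3,0.7,10.5],"hand":7.2,"dr":[0,0,0]}]'>/dev/null; python3 -c "
from h import *
st();go(.4917,.3152,.025,60)"; python3 -m pendant '[{"slide":[0,0,0.3],"hand":7.2,"dr":[0,0,0]},{"slide":[0,0,0.6],"hand":7.2,"dr":[0,0,0]},{"slide":[0,0,0.9],"hand":7.2,"dr":[0,0,0]},{"slide":[0,0,1.2],"hand":7.2,"dr":[0,0,0]},{"slide":[0,0,1.2],"hand":7.2,"dr":[0,0,0]},{"slide":[0,0,1.2],"hand":7.2,"dr":[0,0,0]}]' >/dev/null; python3 -c "
from h import *
st();go(.4917,.3152,.025,60)"
```

```text
t 25.37 grasp [0.4932 0.314  0.0402] yaw 59.7 zax [-0. -0. -1.] F [-0.9  0.8  1. ] w 0.0723 q6 -0.61 q1 0.43
go (0.4917, 0.3152, 0.025, 60) slide [ 0.02 -0.19  1.52] dr [ 0.     0.    -0.005]
t 25.87 grasp [0.4926 0.3149 0.0277] yaw 59.8 zax [-0. -0. -1.] F [-0.1  0.  -1. ] w 0.0719 q6 -0.61 q1 0.43
go (0.4917, 0.3152, 0.025, 60) slide [-0.02 -0.1   0.27] dr [-0.     0.    -0.003]
```

```bash
python3 -m pendant '[{"slide":[0,0,0.2],"hand":7.2,"dr":[0,0,0]},{"slide":[0,0,0.4],"hand":7.2,"dr":[0,0,0]},{"slide":[0,0,0.4],"hand":7.2,"dr":[0,0,0]}]' | tail -2; python3 -m pendant '[{"slide":[0,-0.1,0.1],"hand":7.2,"dr":[0,0,0]},{"slide":[0,-0.1,0.2],"hand":7.2,"dr":[0,0,0]},{"slide":[0,-0.1,0.2],"hand":7.2,"dr":[0,0,0]}]' | tail -2;  python3 -c "
from h import *
st()"; python3 -m pendant '[{"slide":[0,0,0.1],"hand":7.2,"dr":[0,0,0]},{"slide":[0,0,0.2],"hand":7.2,"dr":[0,0,0]},{"slide":[0,0,0.2],"hand":7.2,"dr":[0,0,0]}]' | tail -2;  python3 -c "
from h import *
st()"
```

```text
contact_force: [0.4, -0.8, 0.5]
grip_width: 0.0721
contact_force: [0.4, -0.3, -0.1]
grip_width: 0.0721
t 26.37 grasp [0.4917 0.3154 0.0216] yaw 59.8 zax [-0. -0. -1.] F [ 0.4 -0.3 -0.1] w 0.0721 q6 -0.61 q1 0.44
contact_force: [0.1, -0.7, -0.3]
grip_width: 0.0719
t 26.62 grasp [0.4918 0.3154 0.0197] yaw 59.8 zax [-0. -0. -1.] F [ 0.1 -0.7 -0.3] w 0.0719 q6 -0.61 q1 0.44
```

```bash
python3 -m pendant '[{"slide":[0,0,0.1],"hand":7.2,"dr":[0,0,0]},{"slide":[0,0,0.3],"hand":7.2,"dr":[0,0,0]},{"slide":[0,0,0.3],"hand":7.2,"dr":[0,0,0]}]' | tail -2; python3 -m pendant '[{"slide":[0,0,0.1],"hand":7.2,"dr":[0,0,0]},{"slide":[0,0,0.3],"hand":7.2,"dr":[0,0,0]},{"slide":[0,0,0.3],"hand":7.2,"dr":[0,0,0]}]' | tail -2;  python3 -c "
from h import *
st()"
```

```text
contact_force: [0.4, -0.0, -0.5]
grip_width: 0.0716
contact_force: [-0.6, 0.5, -0.9]
grip_width: 0.0722
t 27.12 grasp [0.4917 0.3153 0.0134] yaw 59.8 zax [-0.001 -0.    -1.   ] F [-0.6  0.5 -0.9] w 0.0722 q6 -0.61 q1 0.44
```

```bash
python3 -m pendant '[{"slide":[0,0,0],"hand":6.3,"dr":[0,0,0]},{"slide":[0,0,0],"hand":6.3,"dr":[0,0,0]},{"slide":[0,0,0],"hand":6.3,"dr":[0,0,0]}]' 25| tail -2; python3 -m pendant '[{"slide":[0,0,0],"hand":5,"dr":[0,0,0]},{"slide":[0,0,0],"hand":5,"dr":[0,0,0]},{"slide":[0,0,0],"hand":5,"dr":[0,0,0]},{"slide":[0,0,0],"hand":5,"dr":[0,0,0]}]' |tail -2;python3 -c "
from h import *
st()"
```

```text
contact_force: [-1.3, -0.8, 8.3]
grip_width: 0.0632
contact_force: [-3.5, -1.2, 14.3]
grip_width: 0.0588
t 27.7 grasp [0.4937 0.3162 0.0167] yaw 59.8 zax [ 0.003  0.001 -1.   ] F [-3.5 -1.2 14.3] w 0.0588 q6 -0.61 q1 0.44
```

```bash
python3 -m pendant '[{"slide":[0,0,-2],"hand":5,"dr":[0,0,0]},{"slide":[0,0,-5],"hand":5,"dr":[0,0,0]},{"slide":[0,0,-8],"hand":5,"dr":[0,0,0]},{"slide":[0,0,-11],"hand":5,"dr":[0,0,0]},{"slide":[0,0,-12],"hand":5,"dr":[0,0,0]},{"slide":[0,0,-12],"hand":5,"dr":[0,0,0]},{"slide":[0,0,-12],"hand":5,"dr":[0,0,0]}]' 35| tail -2; python3 -c "
from h import *
st();go(.4834,.0892,.12,60)"
```

```text
contact_force: [-0.4, 0.4, -1.0]
grip_width: 0.0582
t 28.28 grasp [0.4919 0.3154 0.1337] yaw 59.8 zax [ 0.001  0.    -1.   ] F [-0.4  0.4 -1. ] w 0.0582 q6 -0.61 q1 0.44
go (0.4834, 0.0892, 0.12, 60) slide [-19.97  10.64   1.36] dr [ 0.    -0.    -0.003]
```

```bash
python3 -m pendant '[{"slide":[-2,1,0],"hand":5,"dr":[0,0,0]},{"slide":[-5,2.6,0],"hand":5,"dr":[0,0,0]},{"slide":[-8,4.2,0],"hand":5,"dr":[0,0,0]},{"slide":[-11,5.8,0],"hand":5,"dr":[0,0,0]},{"slide":[-14,7.4,0],"hand":5,"dr":[0,0,0]},{"slide":[-17,9,0],"hand":5,"dr":[0,0,0]},{"slide":[-19,10.1,0],"hand":5,"dr":[0,0,0]},{"slide":[-20,10.6,0],"hand":5,"dr":[0,0,0]},{"slide":[-20,10.6,1.4],"hand":5,"dr":[0,0,0]},{"slide":[-20,10.6,2.4],"hand":5,"dr":[0,0,0]},{"slide":[-20,10.6,2.4],"hand":5,"dr":[0,0,0]},{"slide":[-20,10.6,2.4],"hand":5,"dr":[0,0,0]}]'| tail -1; python3 -c "
from h import *
st();go(.483,.0894,.0842,60);p,d=get_image('scene')
u=cv2.resize(p[160:260,220:330],None,fx=5,fy=5,interpolation=cv2.INTER_CUBIC);cv2.imwrite('pics/s3.png',u)"
```

```text
grip_width: 0.0582
t 29.28 grasp [0.4815 0.0898 0.108 ] yaw 59.9 zax [-0.004  0.    -1.   ] F [ 0.7 -0.5  0.6] w 0.0582 q6 -1.02 q1 0.02
go (0.483, 0.0894, 0.0842, 60) slide [0.01 0.11 2.38] dr [-0.004  0.002 -0.002]
```

View pics/s3.png

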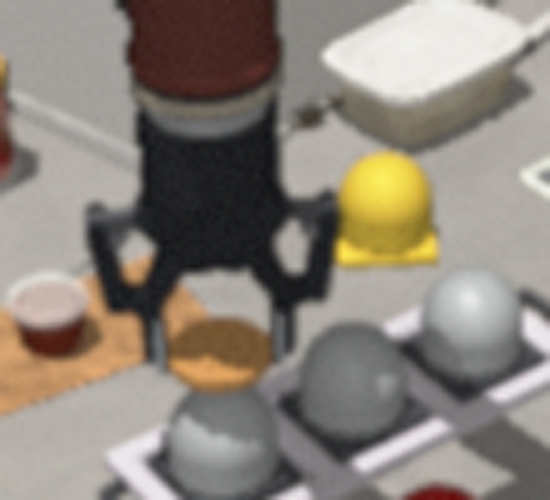

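The biscuit is held level at (220,350), above the end stand (225,430). I lower it slowly until it touches.

```bash
python3 -m pendant '[{"slide":[0,0.1,0.8],"hand":5,"dr":[0,0,0]},{"slide":[0,0.1,1.5],"hand":5,"dr":[0,0,0]},{"slide":[0,0.1,1.9],"hand":5,"dr":[0,0,0]},{"slide":[0,0.1,2.1],"hand":5,"dr":[0,0,0]},{"slide":[0,0.1,2.2],"hand":5,"dr":[0,0,0]},{"slide":[0,0.1,2.2],"hand":5,"dr":[0,0,0]},{"slide":[0,0.1,2.2],"hand":5,"dr":[0,0,0]}]'| tail -2; python3 -c "
from h import *
st()"; python3 -m pendant '[{"slide":[0,0,0.1],"hand":5,"dr":[0,0,0]},{"slide":[0,0,0.1],"hand":5,"dr":[0,0,0]}]'| tail -2; python3 -m pendant '[{"slide":[0,0,0.1],"hand":5,"dr":[0,0,0]},{"slide":[0,0,0.1],"hand":5,"dr":[0,0,0]}]'| tail -2; python3 -c "
from h import *
st()"
```

```text
contact_force: [-0.2, 0.6, -1.6]
grip_width: 0.0581
t 29.92 grasp [0.484  0.0887 0.088 ] yaw 59.8 zax [ 0.  0. -1.] F [-0.2  0.6 -1.6] w 0.0581 q6 -1.02 q1 0.02
contact_force: [-0.6, 0.1, -0.8]
grip_width: 0.0581
contact_force: [-0.3, -0.1, -0.1]
grip_width: 0.0584
t 30.25 grasp [0.4839 0.0887 0.0859] yaw 59.8 zax [ 0.  0. -1.] F [-0.3 -0.1 -0.1] w 0.0584 q6 -1.02 q1 0.02
```

```bash
for i in 1; do python3 -m pendant '[{"slide":[0,-0.1,0.1],"hand":5,"dr":[0,0,0]},{"slide":[0,-0.1,0.1],"hand":5,"dr":[0,0,0]}]'| tail -2; done; python3 -m pendant '[{"slide":[0,0,0.1],"hand":5,"dr":[0,0,0]},{"slide":[0,0,0.1],"hand":5,"dr":[0,0,0]}]'| tail -2; python3 -c "
from h import *
st()"
```

```text
contact_force: [-0.1, 0.6, -0.3]
grip_width: 0.0582
contact_force: [0.7, -0.9, -0.2]
grip_width: 0.0582
t 30.58 grasp [0.4829 0.0892 0.0837] yaw 59.8 zax [-0.  0. -1.] F [ 0.7 -0.9 -0.2] w 0.0582 q6 -1.02 q1 0.02
```

```bash
python3 -m pendant '[{"slide":[0,0,0.1],"hand":5,"dr":[0,0,0]},{"slide":[0,0,0.1],"hand":5,"dr":[0,0,0]}]'| tail -2; python3 -m pendant '[{"slide":[0,0,0.1],"hand":5,"dr":[0,0,0]},{"slide":[0,0,0.1],"hand":5,"dr":[0,0,0]}]'| tail -2; python3 -c "
from h import *
st()"
```

```text
contact_force: [-3.2, -0.4, 6.5]
grip_width: 0.058
contact_force: [-7.2, -0.7, 13.2]
grip_width: 0.0581
t 30.92 grasp [0.4832 0.0892 0.0834] yaw 59.8 zax [-0. -0. -1.] F [-7.2 -0.7 13.2] w 0.0581 q6 -1.02 q1 0.02
```

```bash
python3 -m pendant '[{"slide":[0,0,-0.15],"hand":5,"dr":[0,0,0]},{"slide":[0,0,-0.15],"hand":5,"dr":[0,0,0]},{"slide":[0,0,-0.15],"hand":5,"dr":[0,0,0]}]'| tail -2; python3 -m pendant '[{"slide":[0,0,0],"hand":7.8,"dr":[0,0,0]},{"slide":[0,0,0],"hand":7.8,"dr":[0,0,0]},{"slide":[0,0,0],"hand":7.8,"dr":[0,0,0]},{"slide":[0,0,0],"hand":7.8,"dr":[0,0,0]},{"slide":[0,0,-1],"hand":7.8,"dr":[0,0,0]},{"slide":[0,0,-3],"hand":7.8,"dr":[0,0,0]},{"slide":[0,0,-6],"hand":7.8,"dr":[0,0,0]},{"slide":[0,0,-6],"hand":7.8,"dr":[0,0,0]}]'| tail -2; python3 -c "
from h import *
st();go(.5879,.3363,.13,60)"
```

```text
contact_force: [0.6, 1.0, 2.8]
grip_width: 0.0581
contact_force: [0.9, 0.5, -0.4]
grip_width: 0.0777
t 31.83 grasp [0.4866 0.0894 0.1495] yaw 59.8 zax [ 0.009  0.    -1.   ] F [ 0.9  0.5 -0.4] w 0.0777 q6 -1.02 q1 0.02
go (0.5879, 0.3363, 0.13, 60) slide [26.5  -3.55  2.05] dr [ 0.008 -0.005 -0.003]
```

Go to biscuit 2, then check the first one.

```bash
python3 -m pendant '[{"slide":[26.3,-3.8,0],"hand":7.2,"dr":[0,0,0]},{"slide":[26.3,-3.8,0],"hand":7.2,"dr":[0,0,0]},{"slide":[26.3,-3.8,0],"hand":7.2,"dr":[0,0,0]},{"slide":[26.3,-3.8,0],"hand":7.2,"dr":[0,0,0]},{"slide":[26.3,-3.8,0],"hand":7.2,"dr":[0,0,0]},{"slide":[26.3,-3.8,0],"hand":7.2,"dr":[0,0,0]},{"slide":[26.3,-3.8,0],"hand":7.2,"dr":[0,0,0]},{"slide":[26.3,-3.8,0],"hand":7.2,"dr":[0,0,0]},{"slide":[26.3,-3.8,0],"hand":7.2,"dr":[0,0,0]}]'| tail -1; python3 -c "
from h import *
p,d=get_image('top');W=cloud('top',d)
g=(np.hypot(W[...,0]-.4825,W[...,1]-.09)<.045)&(W[...,2]>.068);P=W[g]
print('b1',P.mean(0).round(4),len(P),'n',np.linalg.svd(P-P.mean(0))[2][2].round(3))
for a in [(.4835,-.003),(.4848,-.095)]: print(dome(W,*a,.038))
st();go(.5879,.3363,.06,60)"
```

```text
grip_width: 0.0721
b1 [0.4826 0.0896 0.0789] 434 n [ 0.001 -0.001 -1.   ]
(array([481.9,  -2.4,  38. ]), 428, np.float64(1.72))
(array([483.1, -94. ,  37.7]), 422, np.float64(1.85))
t 32.63 grasp [0.582  0.3353 0.1431] yaw 59.8 zax [-0.001 -0.001 -1.   ] F [-0.3 -0.2  0.3] w 0.0718 q6 -0.64 q1 0.41
go (0.5879, 0.3363, 0.06, 60) slide [0.38 0.46 8.31] dr [-0.     0.001 -0.003]
```

```bash
python3 -m pendant '[{"slide":[0.4,0.5,2],"hand":7.2,"dr":[0,0,0]},{"slide":[0.4,0.5,5],"hand":7.2,"dr":[0,0,0]},{"slide":[0.4,0.5,8],"hand":7.2,"dr":[0,0,0]},{"slide":[0.4,0.5,9.5],"hand":7.2,"dr":[0,0,0]},{"slide":[0.4,0.5,10],"hand":7.2,"dr":[0,0,0]},{"slide":[0.4,0.5,10],"hand":7.2,"dr":[0,0,0]},{"slide":[0.4,0.5,10],"hand":7.2,"dr":[0,0,0]}]'|tail -2; python3 -c "
from h import *
st();go(.5879,.3363,.0165,60)"
```

```text
contact_force: [-0.2, 0.4, 0.6]
grip_width: 0.0724
t 33.22 grasp [0.5895 0.3364 0.0448] yaw 59.8 zax [ 0.001  0.001 -1.   ] F [-0.2  0.4  0.6] w 0.0724 q6 -0.64 q1 0.4
go (0.5879, 0.3363, 0.0165, 60) slide [-0.07 -0.13  2.83] dr [ 0.001 -0.001 -0.004]
```

```bash
python3 -m pendant '[{"slide":[-0.1,-0.1,1],"hand":7.2,"dr":[0,0,0]},{"slide":[-0.1,-0.1,2],"hand":7.2,"dr":[0,0,0]},{"slide":[-0.1,-0.1,2.6],"hand":7.2,"dr":[0,0,0]},{"slide":[-0.1,-0.1,2.8],"hand":7.2,"dr":[0,0,0]},{"slide":[-0.1,-0.1,2.8],"hand":7.2,"dr":[0,0,0]},{"slide":[-0.1,-0.1,2.8],"hand":5,"dr":[0,0,0]},{"slide":[-0.1,-0.1,2.8],"hand":5,"dr":[0,0,0]},{"slide":[-0.1,-0.1,2.8],"hand":5,"dr":[0,0,0]},{"slide":[-0.1,-0.1,2.8],"hand":5,"dr":[0,0,0]},{"slide":[-0.1,-0.1,2.8],"hand":5,"dr":[0,0,0]}]' 25|tail -2; python3 -c "
from h import *
st()";python3 -m pendant '[{"slide":[0,0,-2],"hand":5,"dr":[0,0,0]},{"slide":[0,0,-5],"hand":5,"dr":[0,0,0]},{"slide":[0,0,-8],"hand":5,"dr":[0,0,0]},{"slide":[0,0,-11],"hand":5,"dr":[0,0,0]},{"slide":[0,0,-12],"hand":5,"dr":[0,0,0]},{"slide":[0,0,-12],"hand":5,"dr":[0,0,0]},{"slide":[0,0,-12],"hand":5,"dr":[0,0,0]}]' 35| tail -2; python3 -c "
from h import *
st();go(.4835,-.0945,.11,60)"
```

```text
contact_force: [-0.3, 0.4, 5.1]
grip_width: 0.0588
t 34.05 grasp [0.5884 0.3368 0.0168] yaw 59.8 zax [ 0.002  0.001 -1.   ] F [-0.3  0.4  5.1] w 0.0588 q6 -0.64 q1 0.4
contact_force: [-0.5, -0.0, -1.5]
grip_width: 0.0584
t 34.63 grasp [0.5873 0.3362 0.135 ] yaw 59.8 zax [ 0.  0. -1.] F [-0.5 -0.  -1.5] w 0.0584 q6 -0.64 q1 0.4
go (0.4835, -0.0945, 0.11, 60) slide [-42.45  12.69   2.5 ] dr [ 0.    -0.    -0.003]
```

```bash
python3 -m pendant '[{"slide":[-2,0.6,0],"hand":5,"dr":[0,0,0]},{"slide":[-5,1.5,0],"hand":5,"dr":[0,0,0]},{"slide":[-9,2.7,0],"hand":5,"dr":[0,0,0]},{"slide":[-13,3.9,0],"hand":5,"dr":[0,0,0]},{"slide":[-17,5.1,0],"hand":5,"dr":[0,0,0]},{"slide":[-21,6.3,0],"hand":5,"dr":[0,0,0]},{"slide":[-25,7.5,0],"hand":5,"dr":[0,0,0]},{"slide":[-29,8.7,0],"hand":5,"dr":[0,0,0]},{"slide":[-33,9.9,0],"hand":5,"dr":[0,0,0]},{"slide":[-37,11.1,0],"hand":5,"dr":[0,0,0]},{"slide":[-40,12,0],"hand":5,"dr":[0,0,0]},{"slide":[-42.4,12.7,0],"hand":5,"dr":[0,0,0]}]'| tail -1;  python3 -m pendant '[{"slide":[0,0,0],"hand":5,"dr":[0,0,0]},{"slide":[0,0,2],"hand":5,"dr":[0,0,0]},{"slide":[0,0,3],"hand":5,"dr":[0,0,0]},{"slide":[0,0,3],"hand":5,"dr":[0,0,0]},{"slide":[0,0,3],"hand":5,"dr":[0,0,0]}]'|tail -2; python3 -c "
from h import *
st();go(.4834,-.0943,.0845,60);p,d=get_image('scene')
u=cv2.resize(p[160:260,240:350],None,fx=5,fy=5,interpolation=cv2.INTER_CUBIC);cv2.imwrite('pics/s4.png',u)"
```

```text
grip_width: 0.0581
contact_force: [-0.5, -0.5, -0.0]
grip_width: 0.0581
t 36.05 grasp [ 0.4824 -0.0929  0.1033] yaw 59.9 zax [-0.004  0.002 -1.   ] F [-0.5 -0.5 -0. ] w 0.0581 q6 -1.4 q1 -0.35
go (0.4834, -0.0943, 0.0845, 60) slide [-0.08  0.09  1.88] dr [-0.005  0.001 -0.002]
```

View pics/s4.png

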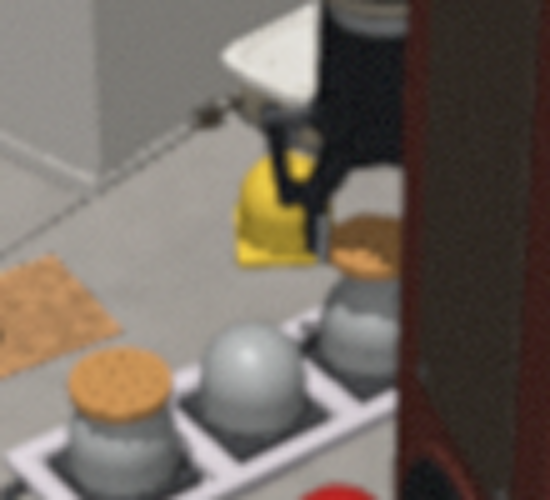

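Biscuit 1 lies level on its crown at (120,385). Biscuit 2 is in the grip at (365,245), above the far stand.

```bash
python3 -m pendant '[{"slide":[-0.1,0.1,0.8],"hand":5,"dr":[0,0,0]},{"slide":[-0.1,0.1,1.4],"hand":5,"dr":[0,0,0]},{"slide":[-0.1,0.1,1.7],"hand":5,"dr":[0,0,0]},{"slide":[-0.1,0.1,1.8],"hand":5,"dr":[0,0,0]},{"slide":[-0.1,0.1,1.8],"hand":5,"dr":[0,0,0]},{"slide":[-0.1,0.1,1.8],"hand":5,"dr":[0,0,0]}]'| tail -2; python3 -c "
from h import *
st();go(.4834,-.0943,.0835,60)"; python3 -m pendant '[{"slide":[0,0,0.1],"hand":5,"dr":[0,0,0]},{"slide":[0,0,0.1],"hand":5,"dr":[0,0,0]}]'| tail -2;  python3 -c "
from h import *
st()"
```

```text
contact_force: [0.1, 0.5, 0.8]
grip_width: 0.0585
t 36.6 grasp [ 0.4844 -0.0955  0.0875] yaw 59.8 zax [ 0. -0. -1.] F [0.1 0.5 0.8] w 0.0585 q6 -1.4 q1 -0.35
go (0.4834, -0.0943, 0.0835, 60) slide [ 0.05 -0.14  0.4 ] dr [ 0.    -0.    -0.003]
contact_force: [-0.2, -0.1, -0.2]
grip_width: 0.0583
t 36.77 grasp [ 0.4845 -0.0956  0.0865] yaw 59.8 zax [ 0. -0. -1.] F [-0.2 -0.1 -0.2] w 0.0583 q6 -1.4 q1 -0.35
```

```bash
python3 -m pendant '[{"slide":[0.05,-0.14,0.1],"hand":5,"dr":[0,0,0]},{"slide":[0.05,-0.14,0.2],"hand":5,"dr":[0,0,0]},{"slide":[0.05,-0.14,0.2],"hand":5,"dr":[0,0,0]}]'| tail -2; python3 -m pendant '[{"slide":[0,0,0.1],"hand":5,"dr":[0,0,0]},{"slide":[0,0,0.1],"hand":5,"dr":[0,0,0]}]'| tail -2;  python3 -c "
from h import *
st()"
```

```text
contact_force: [0.3, 0.6, -0.4]
grip_width: 0.0582
contact_force: [-1.3, 0.4, 2.9]
grip_width: 0.058
t 37.18 grasp [ 0.4834 -0.0943  0.0837] yaw 59.8 zax [-0.  0. -1.] F [-1.3  0.4  2.9] w 0.058 q6 -1.4 q1 -0.35
```

Light contact (2.9 N) and on target: release, retreat up and away.

```bash
python3 -m pendant '[{"slide":[0,0,0],"hand":7.8,"dr":[0,0,0]},{"slide":[0,0,0],"hand":7.8,"dr":[0,0,0]},{"slide":[0,0,0],"hand":7.8,"dr":[0,0,0]},{"slide":[0,0,0],"hand":7.8,"dr":[0,0,0]},{"slide":[0,0,-1],"hand":7.8,"dr":[0,0,0]},{"slide":[0,0,-3],"hand":7.8,"dr":[0,0,0]},{"slide":[0,0,-6],"hand":7.8,"dr":[0,0,0]},{"slide":[0,0,-10],"hand":7.8,"dr":[0,0,0]},{"slide":[0,0,-12],"hand":7.8,"dr":[0,0,0]}]'| tail -2; python3 -m pendant '[{"slide":[-16,8,0],"hand":7.8,"dr":[0,0,0]},{"slide":[-16,8,0],"hand":7.8,"dr":[0,0,0]},{"slide":[-16,8,0],"hand":7.8,"dr":[0,0,0]},{"slide":[-16,8,0],"hand":7.8,"dr":[0,0,0]},{"slide":[-16,8,0],"hand":7.8,"dr":[0,0,0]},{"slide":[-16,8,0],"hand":7.8,"dr":[0,0,0]},{"slide":[-16,8,0],"hand":7.8,"dr":[0,0,0]}]'| tail -2; python3 -c "
from h import *
p,d=get_image('top');W=cloud('top',d)
for y in (.09,-.094):
    g=(np.hypot(W[...,0]-.4825,W[...,1]-y)<.042)&(W[...,2]>.068);P=W[g]
    print('biscuit',P.mean(0).round(4),len(P),'n',np.linalg.svd(P-P.mean(0))[2][2].round(3))
print(dome(W,.4835,-.003,.038))
g=(np.hypot(W[...,0]-.658,W[...,1]-.11)<.06)&(W[...,2]>.03);print('pot',W[g].mean(0).round(4),g.sum())
for t,z in [('timer_mid',.04),('cup_mid',.04),('pot_1_mid',.039)]: mask('top',t,z)
st();cv2.imwrite('pics/f.png',rect('top',p,.012,.30,.80,-.40,.40,990))"
```

```text
contact_force: [0.7, 0.2, 1.4]
grip_width: 0.0781
contact_force: [0.2, 0.3, -0.1]
grip_width: 0.0781
biscuit [0.4825 0.0897 0.0792] 432 n [ 0.014 -0.005  1.   ]
biscuit [ 0.4829 -0.0939  0.079 ] 437 n [ 0.007 -0.     1.   ]
(array([481.9,  -2.3,  37.7]), 430, np.float64(1.64))
pot [0.6567 0.1088 0.0382] 309
timer_mid 0.8 px [337, 280, 24, 23] rect mm [ 371.9 -155.2] [59.  58.4] 90.0
cup_mid 0.97 px [211, 127, 26, 27] rect mm [761.8 179. ] [66.3 64.3] 1.6
pot_1_mid 0.74 px [242, 169, 16, 20] rect mm [656.8 109.7] [54. 53.] 1.2
t 38.72 grasp [ 0.4723 -0.2713  0.2034] yaw 59.9 zax [-0.  0. -1.] F [-0.7 -0.5  0.2] w 0.0781 q6 -1.71 q1 -0.67
```

View pics/f.png

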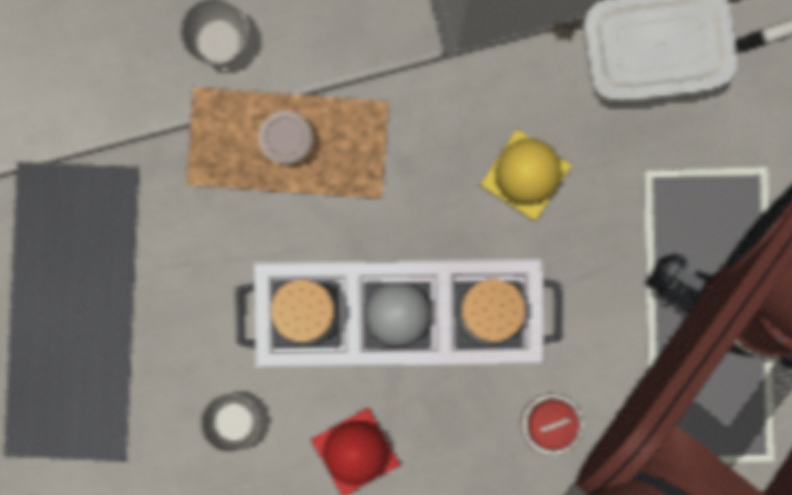

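The sheet is empty. Biscuits sit centred on the two end crowns at (303,310) and (493,310), the middle stand is seated, and the pot is on the mat at (287,138). The timer, tub and cups are in place. Handing in.

```bash
python3 -c "
from bench import *
print(close_job())"
```

```text
the job is handed in; nothing more can be done
None
```

The tray is ready for glazing, and I handed the job in at about 39 s of the 210 s allowed. The hand-in gives no verdict. I moved the one sauce pot (red) from its pocket to the cork mat and seated the three steel stands in the pockets. Then I balanced the two biscuits on the two end stands.

- **Biscuits:** in the last check both were within about 1 mm of their stands' axes and level to about 0.015 rad, with their tops at 79 mm as expected.
- **Stands:** all three showed square in the pockets before the biscuits went on, with fitted dome centres at 38 mm, as expected. Only the middle stand could be fitted again at the end (37.7 mm), because the biscuits cover the other two.
- **Pot:** it stands upright close to the centre of the mat.
- **Bystanders:** the timer and the far cup measured within 1 mm of their starting places. I judged the tub and the other cup by eye only, and they looked unmoved.
- **Problems:** no check failed. I saw no sign of a knocked object or a slackened grip. The sphere fits of the domes scatter by about 2 mm.

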